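Put the sanding block away in the tool chest with a locking lid stay

ROBOT

A 6-joint arm with a two-finger parallel gripper is mounted at the origin on the work surface. World frame = base frame: x ahead of the robot, y to its left, z up, the work surface at z = 0. Lengths are in m, angles in rad, forces in N, time in s.
With the tool pointing down it reaches from about 0.375 to 0.9 m from the base axis. Payload 3.1 kg.
Tool frame: the origin (TCP) lies midway between the tips of the shut fingers; the grasp point (between the pads) lies 19 mm behind it (manip.hold_point_z is the distance from the TCP to the grasp point, in m); x points along the fingers, y is the direction in which the jaws open and shut, and the axes are right-handed (so a half turn about x gives the same grasp; the last joint's range is limited). The gripper opens to 85 mm and grips with 20 to 120 N. Pads are 22 mm wide; open, the fingers measure 114 mm over their backs; the gripper's body (76 mm by 85 mm) begins 54 mm behind the grasp point. The pads swing forward as they close: fully open they stand 13 mm farther back than shut.
Start: joints at [1, 0.527, 1.433, -0, 1.181, -0.178], TCP at [0.239, 0.577, 0.196] pointing down, gripper open.
Joint ranges: [-3.08, 3.08], [-0.75, 2.2], [0.22, 2.44], [-1.43, 4.57], [0, 2.65], [-2.85, 2.85]. Speed limits (rad/s): [2.79, 2.79, 3.14, 3.14, 3.14, 3.14].

INTERFACE

Orientations are given as a unit quaternion [x, y, z, w].
In Python, from station import manip, snapshot gives the robot as it stands.
- The arm moves only by the shell command python3 -m crank 'ROWS' [FORCE]. ROWS is JSON, a list of rows, each a list of 5 numbers: the finger opening in m, from 0 to 0.0854, then the shift along the tool's x, y, z in m, then the turn about the tool's x in rad. In form: [[grip, tx, ty, tz, yaw], ...]. A call has 1 to 5 rows; each row shifts and turns the commanded pose from where the row before left it, along the tool's axes as they then stand; what a row does not reach is not made up. A row lasts 1/10 s, in which the tool goes at most 50 mm and 8.59 degrees, less where a joint would pass 70% of its speed; a pose out of reach is approached as far as the arm can. A call is refused whole if a number of a shift passes 0.05 or a number of a turn 0.15, either way. A call with a gripper value outside its range is refused whole. The fingers move at their own pace and stop on an object; FORCE is the grip in N (left out, the last holds). Time passes only in rows, so rows that do not move let the fingers close. It gives the time, the measured TCP pose, the force and the opening at its end, in the units of the state.
- manip.sense(): the state, without advancing time (a new reading comes with each control period).
- snapshot(name): name is "scene" or "top" or "wrist"; returns a dict with "image" (420x560x3 uint8, blue, green, red), "range_z" (420x560 float32, m along the optical axis (not along the pixel's ray), 0 where there is no reading), "vertical_fov" (degrees; the focal length in pixels is half the picture's height over the tangent of half this angle, whatever the lens; pixels are square), "cx", "cy" (the principal point, pixels), "extrinsics" (4x4, takes a point from world to camera coordinates); the wrist camera has in their place "T_tool_cam" (4x4, takes a point from camera to tool coordinates, whose origin is the TCP and whose axes are the tool frame's). Camera axes: x right, y up, looking along -z (the intrinsics and any distortion apply to the point x, -y, -z); pixel columns grow to the right and rows downward; lengths in m; the calibration is good to about 2 mm. A picture is of the moment at which its call begins: read the wrist's pose just before it.
- manip.sign_off(): hands the job in, once; it reports no verdict.
The state is a dict: "t": time; "q": joint angles; "qd": joint speeds; "tau": joint torques, N m; "tcp_pos": TCP position; "tool_rot": TCP orientation; "force": force on the tool from outside, world axes, zero at the start; "ft_torque": the same for the moment, N m; "finger_gap": opening from 0.0 (shut) to 1.0 (fully open).
Only numpy, scipy, OpenCV 4.12 (cv2) and the standard library are available. Lean on these libraries where they do the work, as an engineer would, in place of code of your own. Each camera call takes 0.05 s, during which the arm holds its last target.

TASK

Put the cork sanding block away in the green tool chest: raise the lid until its folding stay locks and holds it open by itself, lay the block inside, then free the stay by its red knee bar (up and towards the lid handle's side, which lifts the lid slightly, then fold) and bring the lid down under control, without letting it drop, until it is fully shut. Feel for the lock and do not strain the stay: its foot clamp slips if it is pulled or pushed too hard and must stay where it is set. Leave the other things on the bench where they are.

Things in the scene. Friction and masses are not known exactly. Their poses are not given: they have to be found in the camera images.
- chest: fixed green tool chest, open on top, 200 (x) x 240 (y) x 100 high, walls and floor 8 thick (inside 184 x 224), closed by a plywood lid 12 thick. Origin: centre of its underside on the bench. Own x points from the lid-handle side to the hinge side, own y points to the side that carries the stay, z up. The hinge line lies on the rim of the +x side
- lid (a joint): angle of the lid (rad): 0 shut (as it starts), grows as it is raised. It weighs 0.5 to 0.8 kg and falls shut unless held or locked. The stay draws taut somewhere between 1.21 and 1.58, set by a hidden screw; pulled taut lightly (5 N over the lid's own weight at the handle) its knee swings over centre by itself, and let go there the lid sinks back about 0.1 rad and rests locked
- lid_hinge (a point): middle of the lid's hinge line: chest x +100, y 0, z 100 mm; the hinge turns about the chest's y
- lid_handle (a point): centre of the lid's red handle rod, 12 mm thick, along the chest's y, 88 mm free between its arms, 40 mm out from the lid's front edge, open space all round; 240 mm from the hinge line, 106 mm above the bench when shut. It can turn between gripping fingers. Over about 10 N of pull here on the taut stay makes its foot clamp slip
- stay_foot (a point): lower pivot of the stay on the chest's +y side (chest x +5, y +126, z 50 mm), turning about the chest's y. It sits on a clamp in a slot along the chest's x, which slips at about 24 N and must end where it was
- knee_bar (a point): grip point on the stay's red knee bar, 14 mm thick, 52 long along chest y; this centre is 60 mm out from the +y side. It circles stay_foot in the chest's x-z plane (radius 80-100 mm, hidden). Lid shut: folded to -x, 45-75 mm up. Locked: 113-127 mm up at x +50 to +75. Drawn up and to -x (3-9 N) it lifts the lid about 6 mm over centre; then the lid drives it (up to 9 N). Back at its start place the lid is shut
- block_center (a point): centre of the cork-and-wood sanding block: 90 (own x) x 40 (own y) x 34 high, about 0.12 kg, lying flat on the bench (centre 17 mm up)
- tape_center (a point): centre of a yellow tape measure standing on the bench, 75 x 37 x 60 high; bystander, may stand where the block was another time
- jam: jam jar, 68 across, 85 high; origin under its centre; bystander
There are look-alikes about, which are no part of the job. Several things look just like the part that bears block_center: the one meant starts nearest to the robot's base.

How it is judged:
By the outcome, as a careful person would: the job done as asked, in the order asked, and still so for the second after the job is handed in, with the robot touching nothing.
It also fails if it takes over 72 s, if anything falls off the work surface, if the arm or the gripper's body presses on something with over 40 N, if the wrist force passes 120 N, or if a joint passes its speed limit or range.

## Working session

There is one attempt and no reset: what is moved stays moved. The work goes in short steps, Python scripts to look and compute and a shell command to move; the robot and the scene stay as the last step left them, time stands still between calls to the robot, and variables do not carry over. Pictures are saved under pics/ and viewed, and the job is handed in when it is done.

```bash
ls -la; mkdir -p pics; cat > h.py <<'E'
import numpy as np, cv2
from station import manip, snapshot
from scipy.spatial.transform import Rotation as R
def snap(n):
    s=manip.sense(); d=snapshot(n); d['s']=s
    if n=='wrist':
        T=np.eye(4); T[:3,:3]=R.from_quat(s['tool_rot']).as_matrix(); T[:3,3]=s['tcp_pos']
        d['W']=T@np.array(d['T_tool_cam'])
    else: d['W']=np.linalg.inv(np.array(d['extrinsics']))
    d['f']=210/np.tan(np.radians(d['vertical_fov'])/2)
    return d
def cloud(d):
    z=d['range_z']; v,u=np.mgrid[0:420,0:560]
    x=(u-d['cx'])/d['f']*z; y=-(v-d['cy'])/d['f']*z
    P=np.stack([x,y,-z,np.ones_like(z)],-1)@d['W'].T
    P=P[...,:3]; P[z==0]=np.nan
    return P
def ray(d,u,v,h):
    c=d['W'][:3,3]; r=d['W'][:3,:3]@np.array([(u-d['cx'])/d['f'],-(v-d['cy'])/d['f'],-1])
    return c+r*(h-c[2])/r[2]
def proj(d,p):
    q=np.linalg.inv(d['W'])@np.append(p,1); return d['cx']+d['f']*q[0]/-q[2], d['cy']-d['f']*q[1]/-q[2]
E
python3 - <<'E'
from h import *
s=manip.sense(); print(s['t'],s['tcp_pos'],s['tool_rot'],s['force'],s['finger_gap'],manip.hold_point_z)
for n in ['scene','top','wrist']:
    d=snap(n); cv2.imwrite(f'pics/{n}0.png',d['image']); np.savez(f'{n}0.npz',**{k:v for k,v in d.items() if k!='s'})
    print(n,d['f'],d['cx'],d['cy'],d['W'][:3,3].round(3),[k for k in d])
E
```

```text
total 12
drwxr-xr-x  3 agent agent 4096 Dec  6 20:42 .
drwxr-xr-x 23 root  root  4096 Dec  6 20:42 ..
drwxr-xr-x  2 agent agent 4096 Dec  6 20:42 pics
0.0 [0.23877614 0.57674866 0.19543673] [ 0.13727201  0.69379233 -0.13868297  0.69323563] [-0.39124744  0.10525302 -0.30625359] 0.9982532245081511 0.0187
scene 458.5689110099761 284.9894624526591 212.04853532126654 [1.281 0.169 1.165] ['image', 'range_z', 'vertical_fov', 'cx', 'cy', 'extrinsics', 's', 'W', 'f']
top 409.99542687122516 284.4527368818269 204.32536480751773 [ 0.38  -0.215  1.42 ] ['image', 'range_z', 'vertical_fov', 'cx', 'cy', 'extrinsics', 's', 'W', 'f']
wrist 354.8386519658027 280.5692915047436 215.04002120247043 [0.169 0.605 0.374] ['image', 'range_z', 'vertical_fov', 'cx', 'cy', 'T_tool_cam', 's', 'W', 'f']
```

View pics/scene0.png

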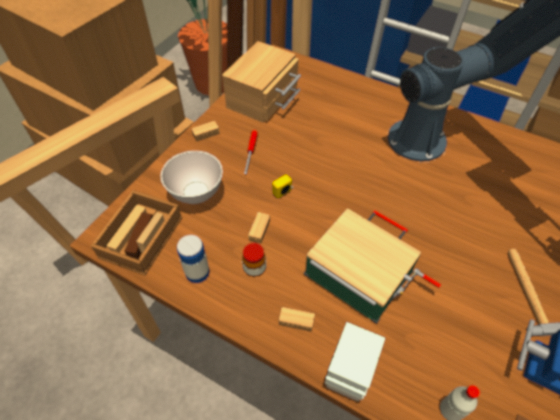

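View pics/top0.png

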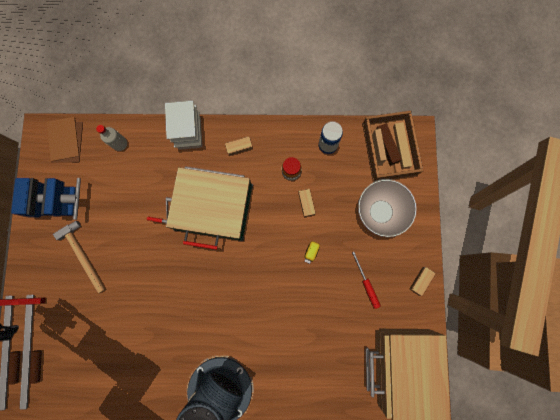

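View pics/wrist0.png

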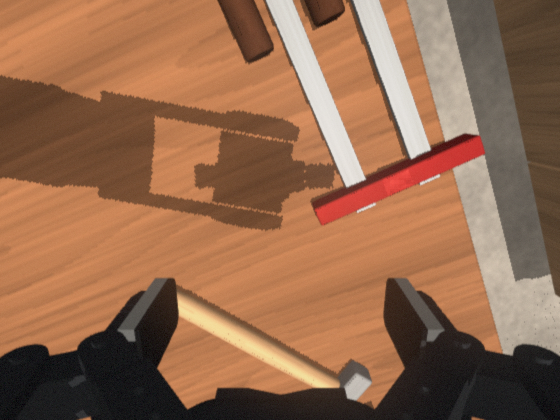

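Top view: chest lid at (209,205), handle at (203,243), knee bar at (157,220) on the left side. The block candidates are at (307,203), (239,146) and (424,281). The jam jar is at (292,168), the tape measure at (313,252).

```bash
python3 - <<'E'
from h import *
d=dict(np.load('top0.npz')); s=dict(np.load('scene0.npz'))
P=cloud(d); img=d['image']; hsv=cv2.cvtColor(img,cv2.COLOR_BGR2HSV)
# blocks
for (u,v) in [(307,203),(239,146),(424,281)]:
    sub=P[v-22:v+22,u-22:u+22].reshape(-1,3); m=(sub[:,2]>0.025)&(sub[:,2]<0.045); q=sub[m]
    vv,uu=np.mgrid[v-22:v+22,u-22:u+22]; 
    r=cv2.minAreaRect(q[:,:2].astype(np.float32)*1000)
    print('blk',u,v,m.sum(),q.mean(0).round(4),r,'dist',np.hypot(*q.mean(0)[:2]).round(3),'topz',np.median(q[:,2]).round(4))
# lid
m=(P[...,2]>0.095)&(P[...,2]<0.125); m[:150]=0; m[260:]=0; m[:,:150]=0; m[:,265:]=0
q=P[m]; mid=(q[:,2]>0.105)
r=cv2.minAreaRect(q[mid][:,:2].astype(np.float32)*1000); print('lid',r,np.median(q[:,2]))
# red
red=((hsv[...,0]<8)|(hsv[...,0]>172))&(hsv[...,1]>150)&(hsv[...,2]>90)
n,lab,st,ce=cv2.connectedComponentsWithStats(red.astype(np.uint8))
for i in range(1,n):
    if st[i,4]>15:
        pts=P[lab==i]; print('red',ce[i].round(1),st[i],np.nanmedian(pts,0).round(3),np.nanmax(pts[:,2]).round(3))
c=cv2.resize(img[140:270,130:340],None,fx=3.8,fy=3.8,interpolation=cv2.INTER_CUBIC); cv2.imwrite('pics/topcrop.png',c)
E
```

```text
blk 307 203 300 [ 0.6169 -0.2836  0.0335] ((617.55712890625, -283.69329833984375), (89.99966430664062, 40.26583480834961), 12.79165267944336) dist 0.679 topz 0.0334
blk 239 146 289 [ 0.819  -0.0431  0.0329] ((820.3466186523438, -43.076438903808594), (43.630889892578125, 90.08432006835938), 20.04924201965332) dist 0.82 topz 0.0328
blk 424 281 343 [ 0.3544 -0.6703  0.033 ] ((354.40252685546875, -671.6438598632812), (41.780330657958984, 89.95033264160156), 56.838356018066406) dist 0.758 topz 0.033
lid ((583.8887939453125, 52.41609191894531), (259.07891845703125, 252.7369842529297), 81.68020629882812) 0.11127764171026655
red [ 99.6 128.2] [ 96 125   8   8  52] [0.832 0.388 0.159] 0.165
red [291.3 165.2] [283 157  18  17 243] [ 0.734 -0.229  0.084] 0.093
red [154.1 219.2] [147 217  15   6  62] [0.552 0.23  0.054] 0.064
red [199.8 244.7] [183 241  35   9 133] [0.463 0.062 0.11 ] 0.12
red [371.3 293.8] [363 279  18  30 225] [ 0.31  -0.5    0.023] 0.031
red [ 19.5 301.3] [  0 298  41   8 238] [0.278 0.666 0.035] 0.044
```

View pics/topcrop.png

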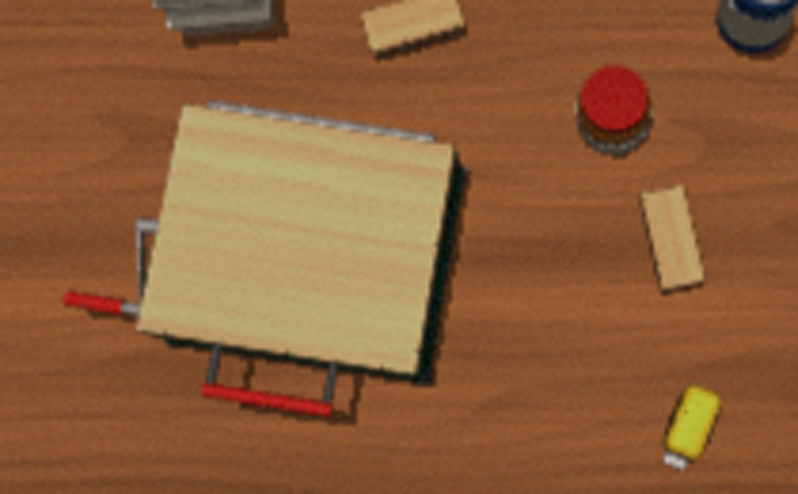

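```bash
cat > chest.py <<'E'
from h import *
E
python3 - <<'E'
from h import *
d=dict(np.load('top0.npz')); P=cloud(d); img=d['image']; hsv=cv2.cvtColor(img,cv2.COLOR_BGR2HSV)
# lid top by wood colour + height
h=hsv[200,210]; print('lid hsv',hsv[190:215:8,190:230:12].reshape(-1,3).tolist())
m=(P[...,2]>0.10)&(P[...,2]<0.125)&(hsv[...,0]>12)&(hsv[...,0]<30)&(hsv[...,2]>130)
m[:150]=0; m[260:]=0; m[:,:150]=0; m[:,265:]=0
cs,_=cv2.findContours(m.astype(np.uint8),cv2.RETR_EXTERNAL,cv2.CHAIN_APPROX_NONE); c=max(cs,key=cv2.contourArea)
Q=np.array([ray(d,u,v,0.112)[:2] for u,v in c[:,0]]).astype(np.float32)
r=cv2.minAreaRect(Q*1000); print('lid rect mm',r); print(cv2.boxPoints(r).round(1).tolist())
q=P[m]; print('lid z med',np.median(q[:,2]))
# block
for nm,(u,v) in dict(block=(307,203)).items():
    m=(P[...,2]>0.022)&(P[...,2]<0.045)&(np.hypot(*(np.indices((420,560))-np.array([v,u])[:,None,None]))<28)
    cs,_=cv2.findContours(m.astype(np.uint8),cv2.RETR_EXTERNAL,cv2.CHAIN_APPROX_NONE); c=max(cs,key=cv2.contourArea)
    Q=np.array([ray(d,a,b,0.034)[:2] for a,b in c[:,0]]).astype(np.float32)
    r=cv2.minAreaRect(Q*1000); print(nm,r,cv2.boxPoints(r).round(0).tolist())
# handle & knee rods: fit line of red pixels on plane
red=((hsv[...,0]<8)|(hsv[...,0]>172))&(hsv[...,1]>150)&(hsv[...,2]>90)
n,lab,st,ce=cv2.connectedComponentsWithStats(red.astype(np.uint8))
for nm,z,c0 in [('handle',0.110,(199.8,244.7)),('knee',0.062,(154.1,219.2))]:
    i=1+np.argmin(np.hypot(*(ce[1:]-np.array(c0)).T)); v,u=np.where(lab==i)
    Q=np.array([ray(d,a,b,z)[:2] for a,b in zip(u,v)]).astype(np.float32)
    r=cv2.minAreaRect(Q*1000); print(nm,Q.mean(0),r, 'cloud',np.nanmean(P[lab==i],0).round(4), np.nanpercentile(P[lab==i][:,2],[10,50,90]).round(3))
S=dict(np.load('scene0.npz')); hs=cv2.cvtColor(S['image'],cv2.COLOR_BGR2HSV); PS=cloud(S)
red=((hs[...,0]<8)|(hs[...,0]>172))&(hs[...,1]>150)&(hs[...,2]>90)
n,lab,st,ce=cv2.connectedComponentsWithStats(red.astype(np.uint8))
for i in range(1,n):
    if st[i,4]>30: print('scene red',ce[i].round(1),st[i,4],np.nanmean(PS[lab==i],0).round(4),np.nanpercentile(PS[lab==i][:,2],[10,50,90]).round(3))
i=S['image'][195:320,290:450]; cv2.imwrite('pics/scenecrop.png',cv2.resize(i,None,fx=4.6,fy=4.6,interpolation=cv2.INTER_CUBIC))
print(R.from_quat(manip.sense()['tool_rot']).as_matrix().round(3))
E
```

```text
lid hsv [[20, 106, 186], [22, 103, 185], [21, 105, 183], [24, 96, 186], [21, 103, 189], [19, 107, 184], [23, 99, 185], [24, 96, 185], [19, 111, 188], [20, 108, 182], [19, 108, 187], [21, 105, 185], [21, 105, 183], [20, 109, 187], [19, 111, 188], [21, 102, 185]]
lid rect mm ((605.857421875, 48.39271545410156), (255.27943420410156, 204.09681701660156), 81.67598724365234)
[[486.3999938964844, -63.099998474121094], [688.4000244140625, -92.69999694824219], [725.2999877929688, 159.89999389648438], [523.4000244140625, 189.5]]
lid z med 0.11142535680655563
block ((616.669189453125, -283.4861755371094), (90.14573669433594, 40.056297302246094), 13.718744277954102) [[568.0, -275.0], [578.0, -314.0], [665.0, -292.0], [656.0, -253.0]]
handle [0.46371236 0.06067359] ((464.1136779785156, 60.337745666503906), (110.80720520019531, 12.826862335205078), 81.5818862915039) cloud [0.464  0.0615 0.1061] [0.106 0.11  0.114]
knee [0.55026    0.22713642] ((550.4808959960938, 227.14952087402344), (49.816341400146484, 13.165706634521484), 81.02452087402344) cloud [0.5513 0.2298 0.0539] [0.049 0.054 0.058]
scene red [252.2 140.7] 136 [ 0.3188 -0.496   0.0213] [0.017 0.022 0.026]
scene red [390.  220.9] 140 [0.458  0.0623 0.0956] [0.002 0.109 0.113]
scene red [253.  252.4] 335 [ 0.7378 -0.228   0.082 ] [0.081 0.084 0.087]
scene red [431.2 280.4] 83 [0.553  0.231  0.0478] [0.003 0.054 0.057]
scene red [472.4 391.4] 137 [0.8344 0.3896 0.1524] [0.155 0.159 0.163]
[[-0.001  0.383  0.924]
 [-0.001  0.924 -0.383]
 [-1.    -0.002 -0.   ]]
```

View pics/scenecrop.png

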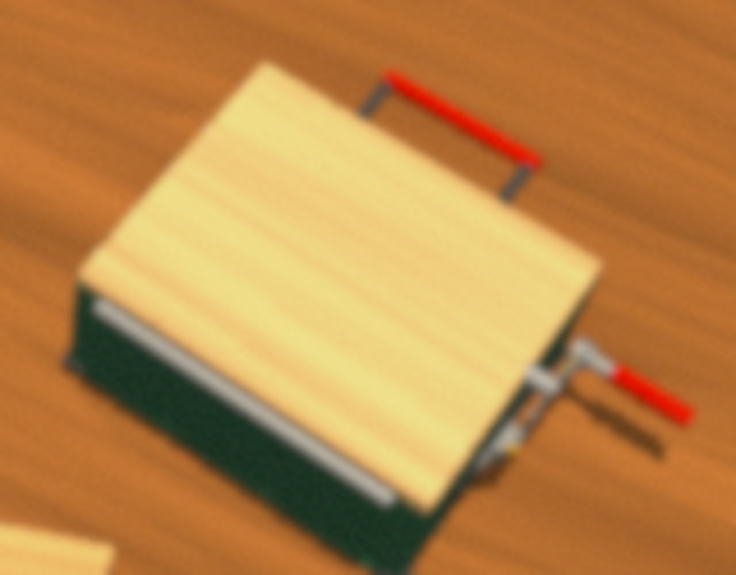

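Block candidates are (307,203) at 0.679 m from the base, (239,146) at 0.82 m and (424,281) at 0.758 m. The one at (307,203) is meant, since it is nearest to the base. I'll confirm it in a wrist crop before reaching for it. The chest yaw comes to −8.3° and its centre to about (0.603, 0.040). The knee bar starts near chest (−79, +179, 51 mm), inside the range given.

```bash
cat > chest.py <<'E'
from h import *
PSI=-0.1454
ex=np.array([np.cos(PSI),np.sin(PSI),0]); ey=np.array([-np.sin(PSI),np.cos(PSI),0]); C0=np.array([0.603,0.0402,0])
def c2w(x,y,z): return C0+ex*x/1000+ey*y/1000+np.array([0,0,z/1000])
def w2c(p): r=np.array(p)-C0; return np.array([r@ex,r@ey,r[2]])*1000
def ang(): 
    M=R.from_quat(manip.sense()['tool_rot']).as_matrix(); return np.arctan2(M[1,1],M[0,1])
def plan(target,yaw_t,n,p=None,a=None):
    """target tcp world, yaw_t= world angle of tool y; prints rows [tx,ty,tz,yaw]"""
    s=manip.sense(); p=np.array(s['tcp_pos']) if p is None else np.array(p); a=ang() if a is None else a
    da=(yaw_t-a+np.pi)%(2*np.pi)-np.pi
    D=(np.array(target)-p)/n
    for i in range(n):
        c,q=np.cos(a),np.sin(a); y=np.array([c,q,0]); z=np.cross([0,0,-1],y)
        print('[g,%.3f,%.3f,%.3f,%.3f]'%(-D[2],D@y,D@z,-da/n)); a+=da/n
def st():
    s=manip.sense(); print('t%.1f'%s['t'],'chest mm TCP',w2c(s['tcp_pos']).round(1),'yawerr %.3f'%(ang()-PSI),'F chest',np.round([s['force']@ex,s['force']@ey,s['force'][2]],1),'gap %.3f'%s['finger_gap'])
E
python3 - <<'E'
from chest import *
h=np.array([0.464,0.0605]); print(w2c([*h,0.106]))
plan([0.464,0.0605,0.195],PSI,14)
E
```

```text
[-1.40474507e+02 -5.36676462e-02  1.06000000e+02]
[g,0.000,-0.028,0.029,0.095]
[g,0.000,-0.025,0.031,0.095]
[g,0.000,-0.022,0.034,0.095]
[g,0.000,-0.019,0.036,0.095]
[g,0.000,-0.015,0.037,0.095]
[g,0.000,-0.012,0.039,0.095]
[g,0.000,-0.008,0.039,0.095]
[g,0.000,-0.004,0.040,0.095]
[g,0.000,-0.000,0.040,0.095]
[g,0.000,0.003,0.040,0.095]
[g,0.000,0.007,0.040,0.095]
[g,0.000,0.011,0.039,0.095]
[g,0.000,0.014,0.038,0.095]
[g,0.000,0.018,0.036,0.095]
```

```bash
python3 -m crank '[[0.03,0,-0.028,0.029,0.095],[0.03,0,-0.025,0.031,0.095],[0.03,0,-0.022,0.034,0.095],[0.03,0,-0.019,0.036,0.095],[0.03,0,-0.015,0.037,0.095]]' 20
python3 -m crank '[[0.03,0,-0.012,0.039,0.095],[0.03,0,-0.008,0.039,0.095],[0.03,0,-0.004,0.040,0.095],[0.03,0,0,0.040,0.095],[0.03,0,0.003,0.040,0.095]]'
python3 -m crank '[[0.03,0,0.007,0.04,0.095],[0.03,0,0.011,0.039,0.095],[0.03,0,0.014,0.038,0.095],[0.03,0,0.018,0.036,0.095],[0.03,0,0,0,0]]'
python3 - <<'E'
from chest import *
st(); d=snap('wrist'); cv2.imwrite('pics/w1.png',d['image']); np.savez('w1.npz',**{k:v for k,v in d.items() if k!='s'})
print(manip.sense()['q'])
E
```

```text
t: 0.65
tcp_pos: [0.3195, 0.3912, 0.1962]
tool_rot: [0.298, 0.641, -0.299, 0.641]
force: [0.7, -0.1, -0.3]
finger_gap: 0.353
t: 1.15
tcp_pos: [0.3995, 0.2068, 0.1964]
tool_rot: [0.441, 0.553, -0.441, 0.553]
force: [1.4, -0.2, 0.5]
finger_gap: 0.354
t: 1.65
tcp_pos: [0.4654, 0.0552, 0.1966]
tool_rot: [0.539, 0.458, -0.538, 0.46]
force: [-1.1, 0.6, 0.8]
finger_gap: 0.351
t1.6 chest mm TCP [-138.4   -5.1  196.6] yawerr -0.013 F chest [-1.2  0.4  0.8] gap 0.351
[-1.16852281e-01  3.15926033e-01  1.81653210e+00  6.67880162e-05
  1.00868682e+00  3.91265176e-02]
```

View pics/w1.png

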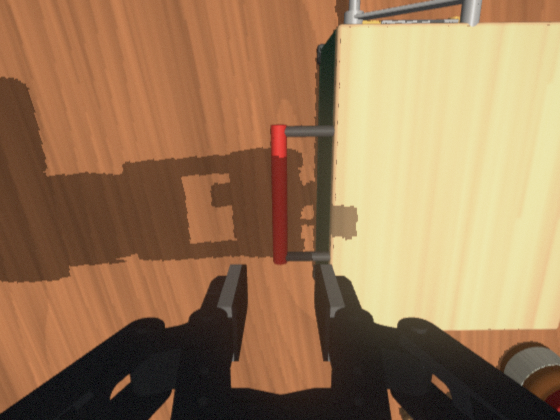

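The wrist view shows the red handle rod vertical at column 280, rows 125–265, midway between the fingers. The lid edge is at column 333. I'll measure the handle from this view.

```bash
python3 - <<'E'
from chest import *
d=dict(np.load('w1.npz')); P=cloud(d)
hs=cv2.cvtColor(d['image'],cv2.COLOR_BGR2HSV)
red=((hs[...,0]<8)|(hs[...,0]>172))&(hs[...,1]>150)&(hs[...,2]>60); red[:,350:]=0
print(np.nanpercentile(P[red][:,2],[10,50,90]))
vu=np.argwhere(red); Q=np.array([ray(d,u,v,0.110)[:2] for v,u in vu]).astype(np.float32); r=cv2.minAreaRect(Q*1000); print(r, w2c([r[0][0]/1e3,r[0][1]/1e3,.106]))
b=cv2.boxPoints(r); print(b)
# lid front edge: wood columns at z .112
for v in [60,100,180,240,300]:
    row=hs[v]; w=np.where((row[:,0]>12)&(row[:,0]<32)&(row[:,2]>150)&(P[v,:,2]>0.1))[0]; print(v,w[0],w2c(ray(d,w[0],v,.112)))
E
```

```text
[0.10927129 0.11173535 0.11299922]
((465.3242492675781, 61.136131286621094), (110.86674499511719, 12.15102767944336), 81.63001251220703) [-139.25639911    0.76761932  106.        ]
[[451.2443      7.177578 ]
 [463.2659      5.4088173]
 [479.4042    115.09468  ]
 [467.3826    116.86345  ]]
60 337 [-98.37337643  98.11359659 112.        ]
100 335 [-98.90508958  72.14065203 112.        ]
180 333 [-98.57190673  14.86320795 112.        ]
240 331 [-98.68721616 -33.48988386 112.        ]
300 359 [-73.6582506  -87.72586728 112.        ]
```

```bash
sed -i 's/C0=np.array(\[0.603,0.0402,0\])/C0=np.array([0.604,0.0408,0])/; s/PSI=-0.1454/PSI=-0.146/' chest.py
python3 -m crank '[[0.03,0.03,0,-0.005,-0.013],[0.03,0.03,0,0,0],[0.03,0.03,0,0,0],[0.03,0.019,0,0,0],[0.03,0,0,0,0]]' 20
python3 - <<'E'
from chest import *
st()
E
```

```text
t: 2.2
tcp_pos: [0.4599, 0.0658, 0.0852]
tool_rot: [-0.531, -0.467, 0.535, -0.463]
force: [-0.3, 0.6, -0.2]
finger_gap: 0.349
t2.2 chest mm TCP [-146.2    3.7   85.2] yawerr 0.009 F chest [-0.4  0.6 -0.2] gap 0.349
```

```bash

python3 -m crank '[[0.03,0,0.006,0.003,0.009],[0.03,0,0,0,0]]' 20
python3 - <<'E'
from chest import *
st(); d=snap('wrist'); cv2.imwrite('pics/w2.png',d['image']);print(R.from_quat(manip.sense()['tool_rot']).as_matrix().round(3))
E
```

```text
t: 2.4
tcp_pos: [0.4708, 0.0605, 0.0886]
tool_rot: [0.536, 0.461, -0.535, 0.463]
force: [0.8, 0.4, 0.5]
finger_gap: 0.352
t2.4 chest mm TCP [-1.347e+02  1.000e-01  8.860e+01] yawerr -0.001 F chest [0.8 0.5 0.5] gap 0.352
[[ 0.003  0.989 -0.147]
 [-0.    -0.147 -0.989]
 [-1.     0.003 -0.   ]]
```

View pics/w2.png

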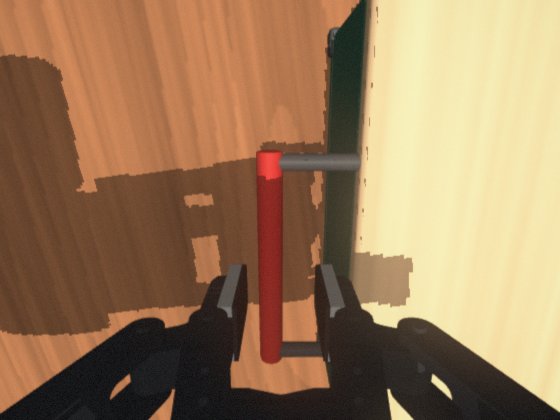

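The rod is at column 270 and the finger centre at about 281, so the tool is some 5 mm too far toward the lid. The arm may still be settling.

```bash

for i in 1 2; do python3 -m crank '[[0.03,0,0,0,0]]' >/dev/null
python3 -c "
from chest import *
st(); print(manip.sense()['qd'].round(3) if hasattr(manip.sense()['qd'],'round') else manip.sense()['qd'])"; done
```

```text
t2.5 chest mm TCP [-1.359e+02 -1.000e-01  8.850e+01] yawerr -0.002 F chest [-0.6 -0.3  0.7] gap 0.356
[-0.002  0.002  0.01  -0.001 -0.003 -0.001]
t2.6 chest mm TCP [-136.4   -0.2   88.2] yawerr -0.002 F chest [ 0.3  0.8 -1.3] gap 0.351
[-0.001  0.005  0.005 -0.001 -0.002  0.001]
```

```bash

python3 -m crank '[[0.03,0.001,-0.0035,0,0],[0.03,0,0,0,0],[0.005,0,0,0,0],[0.005,0,0,0,0],[0.005,0,0,0,0]]' 30
python3 -m crank '[[0.005,0,0,0,0],[0.005,0,0,0,0],[0.005,0,0,0,0]]' 30
python3 -c "
from chest import *
st()"
```

```text
t: 3.15
tcp_pos: [0.4652, 0.061, 0.0864]
tool_rot: [-0.536, -0.462, 0.536, -0.462]
force: [0.5, -0.1, 0.1]
finger_gap: 0.055
t: 3.45
tcp_pos: [0.4652, 0.061, 0.0864]
tool_rot: [0.536, 0.462, -0.536, 0.462]
force: [-1.0, -0.4, -0.7]
finger_gap: 0.061
t3.5 chest mm TCP [-140.2   -0.2   86.4] yawerr -0.002 F chest [-0.9 -0.5 -0.7] gap 0.061
```

The fingers closed to 5 mm, so the rod is not between the pads. I'll look.

```bash

python3 - <<'E'
from chest import *
d=snap('wrist'); cv2.imwrite('pics/w3.png',d['image']); np.savez('w3.npz',**{k:v for k,v in d.items() if k!='s'})
s=snap('scene'); cv2.imwrite('pics/s3.png',cv2.resize(s['image'][150:330,300:480],None,fx=3.3,fy=3.3,interpolation=cv2.INTER_CUBIC))
E
```

```text
(no output)
```

View pics/w3.png

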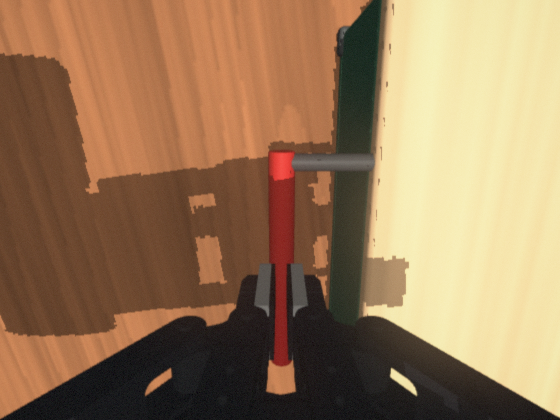

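View pics/s3.png

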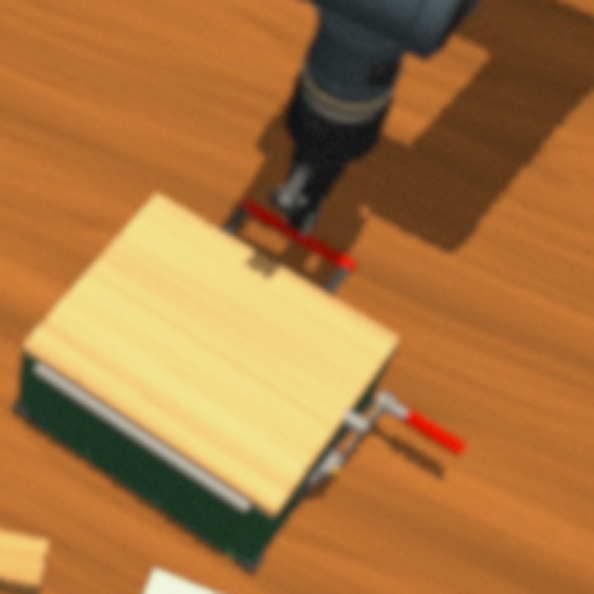

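```bash

python3 - <<'E'
from chest import *
d=dict(np.load('w3.npz')); P=cloud(d)
for v in [170,200,240,258,266,275,285,295,305,320,340]:
    print(v,[ (u,*w2c(P[v,u]).round(0)) for u in (262,281,298)])
print(d['T_tool_cam'].round(3))
E
```

```text
170 [(262, np.float64(-154.0), np.float64(28.0), np.float64(1.0)), (281, np.float64(-140.0), np.float64(47.0), np.float64(112.0)), (298, np.float64(-133.0), np.float64(47.0), np.float64(110.0))]
200 [(262, np.float64(-155.0), np.float64(5.0), np.float64(2.0)), (281, np.float64(-140.0), np.float64(34.0), np.float64(113.0)), (298, np.float64(-127.0), np.float64(4.0), np.float64(0.0))]
240 [(262, np.float64(-155.0), np.float64(-28.0), np.float64(2.0)), (281, np.float64(-140.0), np.float64(15.0), np.float64(113.0)), (298, np.float64(-127.0), np.float64(-28.0), np.float64(1.0))]
258 [(262, np.float64(-156.0), np.float64(-44.0), np.float64(0.0)), (281, np.float64(-140.0), np.float64(6.0), np.float64(113.0)), (298, np.float64(-126.0), np.float64(-44.0), np.float64(1.0))]
266 [(262, np.float64(-148.0), np.float64(9.0), np.float64(128.0)), (281, np.float64(-140.0), np.float64(2.0), np.float64(113.0)), (298, np.float64(-133.0), np.float64(10.0), np.float64(129.0))]
275 [(262, np.float64(-148.0), np.float64(10.0), np.float64(137.0)), (281, np.float64(-140.0), np.float64(-2.0), np.float64(113.0)
[... 475 characters left out ...]
oat64(-147.0), np.float64(9.0), np.float64(159.0)), (281, np.float64(-140.0), np.float64(-19.0), np.float64(113.0)), (298, np.float64(-134.0), np.float64(10.0), np.float64(159.0))]
320 [(262, np.float64(-146.0), np.float64(11.0), np.float64(169.0)), (281, np.float64(-140.0), np.float64(-28.0), np.float64(112.0)), (298, np.float64(-135.0), np.float64(11.0), np.float64(169.0))]
340 [(262, np.float64(-146.0), np.float64(10.0), np.float64(178.0)), (281, np.float64(-140.0), np.float64(-38.0), np.float64(114.0)), (298, np.float64(-135.0), np.float64(9.0), np.float64(177.0))]
[[ 0.001  0.296 -0.955 -0.178]
 [ 1.    -0.     0.001  0.   ]
 [ 0.    -0.955 -0.296 -0.075]
 [ 0.     0.     0.     1.   ]]
```

Depth puts the visible fingertips at z ≈ 123 mm, about 37 mm behind the reported TCP, so the fingers closed above the rod. I'll open, go 33 mm lower, which is safe either way with the bench far below, and close again.

```bash

python3 -m crank '[[0.03,0,0,0,0],[0.03,0,0,0,0],[0.03,0.011,0,0,0],[0.03,0.011,0,0,0],[0.03,0.011,0,0,0]]' 30
python3 -m crank '[[0.03,0,0,0,0],[0.03,0,0,0,0]]' 
python3 - <<'E'
from chest import *
st()
d=snap('wrist'); cv2.imwrite('pics/w4.png',d['image']); np.savez('w4.npz',**{k:v for k,v in d.items() if k!='s'})
E
```

```text
t: 4.05
tcp_pos: [0.4648, 0.061, 0.0522]
tool_rot: [-0.535, -0.462, 0.536, -0.461]
force: [0.6, -0.0, -0.3]
finger_gap: 0.352
t: 4.25
tcp_pos: [0.4646, 0.0611, 0.0527]
tool_rot: [-0.535, -0.462, 0.536, -0.461]
force: [-0.4, -0.3, -0.5]
finger_gap: 0.352
t4.2 chest mm TCP [-140.8   -0.2   52.7] yawerr -0.002 F chest [-0.4 -0.3 -0.5] gap 0.352
```

View pics/w4.png

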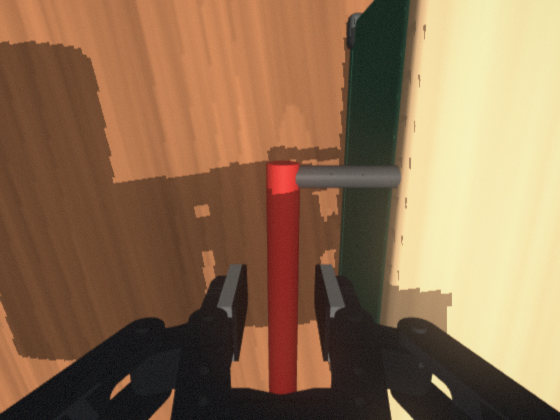

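The rod is between the fingers at column 283, and nothing touches it. I'll close on it.

```bash

python3 -m crank '[[0.005,0,0,0,0],[0.005,0,0,0,0],[0.005,0,0,0,0],[0.005,0,0,0,0]]' 30
python3 - <<'E'
from chest import *
st()
d=snap('wrist'); cv2.imwrite('pics/w5.png',d['image']); np.savez('w5.npz',**{k:v for k,v in d.items() if k!='s'})
P=cloud(d)
for v in [240,258,266,275,285,295,305,320,340]:
    print(v,[ (u,*w2c(P[v,u]).round(0)) for u in (258,281,303)])
E
```

```text
t: 4.7
tcp_pos: [0.4656, 0.061, 0.0537]
tool_rot: [0.536, 0.461, -0.535, 0.462]
force: [-1.2, -0.4, 0.9]
finger_gap: 0.126
t4.7 chest mm TCP [-139.9   -0.2   53.7] yawerr -0.002 F chest [-1.2 -0.6  0.9] gap 0.126
240 [(258, np.float64(-156.0), np.float64(-15.0), np.float64(1.0)), (281, np.float64(-140.0), np.float64(28.0), np.float64(113.0)), (303, np.float64(-124.0), np.float64(-16.0), np.float64(-0.0))]
258 [(258, np.float64(-156.0), np.float64(-29.0), np.float64(0.0)), (281, np.float64(-140.0), np.float64(21.0), np.float64(113.0)), (303, np.float64(-124.0), np.float64(-29.0), np.float64(1.0))]
266 [(258, np.float64(-150.0), np.float64(9.0), np.float64(94.0)), (281, np.float64(nan), np.float64(nan), np.float64(nan)), (303, np.float64(-131.0), np.float64(9.0), np.float64(95.0))]
275 [(258, np.float64(-149.0), np.float64(9.0), np.float64(103.0)), (281, np.float64(-140.0), np.float64(14.0), np.float64(113.0)), (303, np.float64(-131.0), np.float64(9.0), np.float64(102.0))]
285 [(258, np.float64(-149.0), np.float64(9.0), np.float64(111.0)), (281, np.float64(-140.0), np.float64(10.0), np
[... 163 characters left out ...]
t64(-140.0), np.float64(6.0), np.float64(113.0)), (303, np.float64(-132.0), np.float64(10.0), np.float64(119.0))]
305 [(258, np.float64(-148.0), np.float64(10.0), np.float64(127.0)), (281, np.float64(-140.0), np.float64(2.0), np.float64(113.0)), (303, np.float64(-132.0), np.float64(10.0), np.float64(127.0))]
320 [(258, np.float64(-148.0), np.float64(5.0), np.float64(129.0)), (281, np.float64(-140.0), np.float64(-6.0), np.float64(112.0)), (303, np.float64(-133.0), np.float64(6.0), np.float64(129.0))]
340 [(258, np.float64(-147.0), np.float64(3.0), np.float64(135.0)), (281, np.float64(-140.0), np.float64(-14.0), np.float64(113.0)), (303, np.float64(-133.0), np.float64(2.0), np.float64(135.0))]
```

View pics/w5.png

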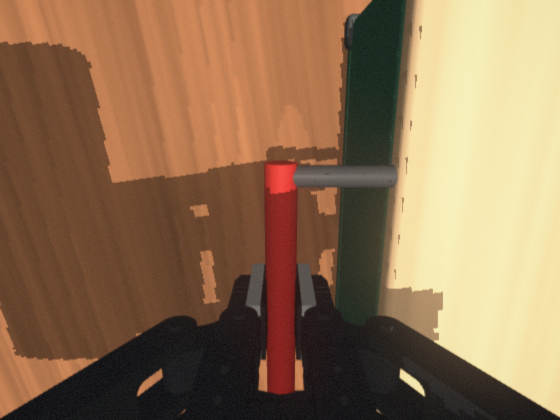

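The gap is about 11 mm, so the rod is held. The true fingertips are about 37 mm behind the reported TCP, and I'll use that from here on. Next are the arc rows.

```bash

python3 - <<'E'
import numpy as np
f=lambda t:(100-240*np.cos(t+.025),100+240*np.sin(t+.025))
ts=[0,0.02,0.05]+[0.05+0.04*i for i in range(1,28)]
for a,b in zip(ts,ts[1:]):
    p,q=f(a),f(b); print('%.2f: tx %.1f ty %.1f'%(b,-(q[1]-p[1]),q[0]-p[0]))
E
```

```text
0.02: tx -4.8 ty 0.2
0.05: tx -7.2 ty 0.4
0.09: tx -9.6 ty 0.9
0.13: tx -9.5 ty 1.3
0.17: tx -9.5 ty 1.7
0.21: tx -9.4 ty 2.0
0.25: tx -9.3 ty 2.4
0.29: tx -9.2 ty 2.8
0.33: tx -9.1 ty 3.2
0.37: tx -8.9 ty 3.5
0.41: tx -8.8 ty 3.9
0.45: tx -8.6 ty 4.2
0.49: tx -8.4 ty 4.6
0.53: tx -8.3 ty 4.9
0.57: tx -8.1 ty 5.2
0.61: tx -7.8 ty 5.5
0.65: tx -7.6 ty 5.8
0.69: tx -7.4 ty 6.1
0.73: tx -7.1 ty 6.4
0.77: tx -6.9 ty 6.7
0.81: tx -6.6 ty 7.0
0.85: tx -6.3 ty 7.2
0.89: tx -6.0 ty 7.5
0.93: tx -5.7 ty 7.7
0.97: tx -5.4 ty 7.9
1.01: tx -5.1 ty 8.2
1.05: tx -4.7 ty 8.4
1.09: tx -4.4 ty 8.5
1.13: tx -4.1 ty 8.7
```

```bash
cat >> chest.py <<'E'
def lid(off=52):
    s=manip.sense(); c=w2c(s['tcp_pos'])+[0,0,off]; r=c[[0,2]]-100
    th=np.arctan2(r[1],-r[0])-.025; F=s['force']; f=np.array([F@ex,F[2]])
    rad=r/np.hypot(*r); tan=np.array([rad[1],-rad[0]])
    print('t%.2f theta %.3f radius %.1f y %.1f  F on tool: tang(+open) %.1f rad(+out) %.1f y %.1f gap %.3f'%(s['t'],th,np.hypot(*r),c[1],f@tan,f@rad,F@ey,s['finger_gap']))
E
python3 -c "
from chest import *
lid()"
python3 -m crank '[[0.005,-0.005,0,0,0],[0.005,-0.007,0.0005,0,0],[0.005,-0.0095,0.001,0,0]]' 40
python3 -c "
from chest import *
lid()"
python3 -m crank '[[0.005,-0.0095,0.0013,0,0],[0.005,-0.0095,0.0017,0,0]]' 
python3 -c "
from chest import *
lid()"
```

```text
t4.75 theta -0.001 radius 240.0 y -0.2  F on tool: tang(+open) 2.0 rad(+out) 0.0 y -0.1 gap 0.124
t: 5.05
tcp_pos: [0.4669, 0.0608, 0.0752]
tool_rot: [-0.536, -0.462, 0.536, -0.462]
force: [2.8, 0.3, -4.9]
finger_gap: 0.125
t5.05 theta 0.089 radius 240.1 y -0.2  F on tool: tang(+open) -4.5 rad(+out) -3.2 y 0.7 gap 0.125
t: 5.25
tcp_pos: [0.4699, 0.0603, 0.0948]
tool_rot: [0.536, 0.462, -0.536, 0.462]
force: [2.6, -0.4, -4.0]
finger_gap: 0.125
t5.25 theta 0.171 radius 240.2 y -0.2  F on tool: tang(+open) -3.4 rad(+out) -3.4 y -0.0 gap 0.125
```

```bash

python3 -m crank '[[0.005,-0.0094,0.0024,0,0],[0.005,-0.0093,0.0026,0,0],[0.005,-0.0092,0.003,0,0],[0.005,-0.0091,0.0033,0,0],[0.005,-0.0089,0.0036,0,0]]' 
python3 -c "
from chest import *
lid()"
python3 -m crank '[[0.005,-0.0088,0.0039,0,0],[0.005,-0.0086,0.0042,0,0],[0.005,-0.0084,0.0046,0,0],[0.005,-0.0083,0.0049,0,0],[0.005,-0.0081,0.0052,0,0]]' 
python3 -c "
from chest import *
lid()"
```

```text
t: 5.75
tcp_pos: [0.4827, 0.0584, 0.1402]
tool_rot: [-0.535, -0.463, 0.536, -0.461]
force: [-1.2, 0.9, -3.9]
finger_gap: 0.125
t5.75 theta 0.368 radius 240.9 y -0.2  F on tool: tang(+open) -4.1 rad(+out) -0.3 y 0.7 gap 0.125
t: 6.25
tcp_pos: [0.5039, 0.0552, 0.1822]
tool_rot: [-0.534, -0.464, 0.537, -0.46]
force: [-6.4, 0.4, -0.1]
finger_gap: 0.126
t6.25 theta 0.563 radius 241.8 y -0.3  F on tool: tang(+open) -3.6 rad(+out) 5.2 y -0.6 gap 0.126
```

```bash

python3 -m crank '[[0.005,-0.0082,0.0050,0,0],[0.005,-0.0079,0.0054,0,0],[0.005,-0.0077,0.0057,0,0],[0.005,-0.0074,0.006,0,0],[0.005,-0.0072,0.0063,0,0]]' 
python3 -c "
from chest import *
lid()"
python3 -m crank '[[0.005,-0.0069,0.0067,0,0],[0.005,-0.0066,0.007,0,0],[0.005,-0.0063,0.0072,0,0]]' 
python3 -c "
from chest import *
lid()"
```

```text
t: 6.75
tcp_pos: [0.5344, 0.0507, 0.2212]
tool_rot: [-0.535, -0.462, 0.536, -0.461]
force: [-5.8, 0.7, 1.9]
finger_gap: 0.124
t6.75 theta 0.769 radius 242.9 y -0.3  F on tool: tang(+open) -2.8 rad(+out) 5.4 y -0.1 gap 0.124
t: 7.05
tcp_pos: [0.5559, 0.0475, 0.2412]
tool_rot: [-0.536, -0.462, 0.536, -0.462]
force: [-3.1, 0.8, 1.1]
finger_gap: 0.124
t7.05 theta 0.890 radius 243.7 y -0.4  F on tool: tang(+open) -1.8 rad(+out) 2.8 y 0.4 gap 0.124
```

```bash
cat >> chest.py <<'E'
def arc(dth,n,off=48,dr=0):
    s=manip.sense(); c=w2c(s['tcp_pos'])+[0,0,off]; r=c[[0,2]]-100
    th=np.arctan2(r[1],-r[0]); R0=np.hypot(*r); p=r
    for i in range(n):
        a=th+dth*(i+1); q=(R0+dr*(i+1)/n)*np.array([-np.cos(a),np.sin(a)]); d=q-p; p=q
        print('tx %.4f ty %.4f'%(-d[1]/1e3,d[0]/1e3))
E
python3 -c "
from chest import *
lid(48); arc(0.04,8,48)"
```

```text
t7.05 theta 0.880 radius 240.5 y -0.4  F on tool: tang(+open) -1.8 rad(+out) 2.8 y 0.4 gap 0.124
tx -0.0058 ty 0.0077
tx -0.0055 ty 0.0079
tx -0.0052 ty 0.0081
tx -0.0048 ty 0.0083
tx -0.0045 ty 0.0085
tx -0.0041 ty 0.0087
tx -0.0038 ty 0.0088
tx -0.0034 ty 0.0090
```

```bash

python3 -m crank '[[0.005,-0.0058,0.0077,0,0],[0.005,-0.0055,0.0079,0,0],[0.005,-0.0052,0.0081,0,0],[0.005,-0.0048,0.0083,0,0],[0.005,-0.0045,0.0085,0,0]]' 
python3 -c "
from chest import *
lid(48)"
python3 -m crank '[[0.005,-0.0041,0.0087,0,0],[0.005,-0.0029,0.007,0,0],[0.005,0,0,0,0]]' 
python3 -c "
from chest import *
lid(48); arc(0.01,10)"
```

```text
t: 7.55
tcp_pos: [0.5964, 0.0415, 0.2683]
tool_rot: [0.536, 0.461, -0.535, 0.462]
force: [-4.9, 1.0, 5.5]
finger_gap: 0.124
t7.55 theta 1.084 radius 241.6 y -0.4  F on tool: tang(+open) -2.0 rad(+out) 7.2 y 0.3 gap 0.124
t: 7.85
tcp_pos: [0.6144, 0.0388, 0.2758]
tool_rot: [0.537, 0.46, -0.534, 0.463]
force: [-4.1, 0.9, 6.0]
finger_gap: 0.119
t7.85 theta 1.166 radius 241.0 y -0.5  F on tool: tang(+open) -1.7 rad(+out) 7.2 y 0.3 gap 0.119
tx -0.0009 ty 0.0022
tx -0.0009 ty 0.0023
tx -0.0008 ty 0.0023
tx -0.0008 ty 0.0023
tx -0.0008 ty 0.0023
tx -0.0008 ty 0.0023
tx -0.0007 ty 0.0023
tx -0.0007 ty 0.0023
tx -0.0007 ty 0.0023
tx -0.0007 ty 0.0023
```

```bash

python3 -m crank '[[0.005,-0.0025,0.0,0,0],[0.005,-0.0015,0.0015,0,0],[0.005,0,0,0,0]]' 
python3 -c "
from chest import *
lid(48)"
python3 -m crank '[[0.005,-0.0009,0.0022,0,0],[0.005,0,0,0,0]]' 
python3 -c "
from chest import *
lid(48);arc(0.008,15)"
```

```text
t: 8.15
tcp_pos: [0.6137, 0.0389, 0.2758]
tool_rot: [0.536, 0.462, -0.535, 0.462]
force: [3.0, 2.0, -9.4]
finger_gap: 0.119
t8.15 theta 1.163 radius 241.3 y -0.5  F on tool: tang(+open) -1.1 rad(+out) -9.7 y 2.4 gap 0.119
t: 8.35
tcp_pos: [0.6153, 0.0386, 0.2765]
tool_rot: [-0.536, -0.462, 0.536, -0.461]
force: [3.3, 1.5, -14.0]
finger_gap: 0.118
t8.35 theta 1.170 radius 241.3 y -0.5  F on tool: tang(+open) -2.3 rad(+out) -14.1 y 1.9 gap 0.118
tx -0.0007 ty 0.0018
tx -0.0007 ty 0.0018
tx -0.0007 ty 0.0018
tx -0.0007 ty 0.0018
tx -0.0006 ty 0.0018
tx -0.0006 ty 0.0018
tx -0.0006 ty 0.0018
tx -0.0006 ty 0.0018
tx -0.0006 ty 0.0018
tx -0.0006 ty 0.0018
tx -0.0006 ty 0.0018
tx -0.0005 ty 0.0019
tx -0.0005 ty 0.0019
tx -0.0005 ty 0.0019
tx -0.0005 ty 0.0019
```

Radial stiffness is about 5 N/mm, so I'll go in 1 mm steps from here and check the force after each one.

```bash
cat > ck.py <<'E'
import sys
from chest import *
lim=float(sys.argv[1]); lid(48)
s=manip.sense(); c=w2c(s['tcp_pos'])+[0,0,48]; r=c[[0,2]]-100; rad=r/np.hypot(*r); tan=np.array([rad[1],-rad[0]])
F=np.array([s['force']@ex,s['force'][2]])@tan
sys.exit(1 if F<-lim else 0)
E
python3 -m crank '[[0.005,0.0015,0.0005,0,0],[0.005,0.0008,0.001,0,0]]' >/dev/null && python3 ck.py 5 && 
python3 -m crank '[[0.005,-0.0002,0.001,0,0],[0.005,-0.0003,0.001,0,0]]' >/dev/null && python3 ck.py 5 && 
python3 -m crank '[[0.005,-0.0003,0.001,0,0],[0.005,-0.0003,0.001,0,0]]' >/dev/null && python3 ck.py 5 && 
python3 -m crank '[[0.005,-0.0003,0.001,0,0]]' >/dev/null && python3 ck.py 5 && 
python3 -m crank '[[0.005,-0.0003,0.001,0,0]]' >/dev/null && python3 ck.py 5 && 
python3 -m crank '[[0.005,-0.0003,0.001,0,0]]' >/dev/null && python3 ck.py 5 && 
python3 -m crank '[[0.005,-0.0003,0.001,0,0]]' >/dev/null && python3 ck.py 5 && 
python3 -m crank '[[0.005,-0.0003,0.001,0,0]]' >/dev/null && python3 ck.py 5
```

```text
t8.55 theta 1.173 radius 241.2 y -0.4  F on tool: tang(+open) -1.5 rad(+out) 1.1 y -0.0 gap 0.117
t8.75 theta 1.183 radius 241.2 y -0.5  F on tool: tang(+open) -1.6 rad(+out) 1.2 y -0.5 gap 0.123
t8.95 theta 1.192 radius 241.1 y -0.5  F on tool: tang(+open) -2.2 rad(+out) 7.4 y 0.5 gap 0.117
t9.05 theta 1.196 radius 241.1 y -0.5  F on tool: tang(+open) -2.1 rad(+out) 7.2 y 0.4 gap 0.120
t9.15 theta 1.201 radius 241.1 y -0.5  F on tool: tang(+open) -1.6 rad(+out) 6.5 y 0.0 gap 0.120
t9.25 theta 1.205 radius 241.1 y -0.5  F on tool: tang(+open) -2.3 rad(+out) 7.7 y 1.3 gap 0.119
t9.35 theta 1.209 radius 241.1 y -0.5  F on tool: tang(+open) -1.8 rad(+out) 8.0 y 0.8 gap 0.121
t9.45 theta 1.217 radius 240.8 y -0.5  F on tool: tang(+open) -1.6 rad(+out) 6.9 y 1.1 gap 0.126
```

```bash

python3 -m crank '[[0.005,-0.0008,0.001,0,0]]' >/dev/null && python3 ck.py 5 && 
python3 -m crank '[[0.005,-0.0004,0.001,0,0]]' >/dev/null && python3 ck.py 5 && 
python3 -m crank '[[0.005,-0.0004,0.0012,0,0]]' >/dev/null && python3 ck.py 5 && 
python3 -m crank '[[0.005,-0.0004,0.0012,0,0]]' >/dev/null && python3 ck.py 5 && 
python3 -m crank '[[0.005,-0.0004,0.0012,0,0]]' >/dev/null && python3 ck.py 5 && 
python3 -m crank '[[0.005,-0.0004,0.0012,0,0]]' >/dev/null && python3 ck.py 5 && 
python3 -m crank '[[0.005,-0.0004,0.0012,0,0]]' >/dev/null && python3 ck.py 5 && 
python3 -m crank '[[0.005,-0.0003,0.0012,0,0]]' >/dev/null && python3 ck.py 5 && 
python3 -m crank '[[0.005,-0.0003,0.0012,0,0]]' >/dev/null && python3 ck.py 5 && 
python3 -m crank '[[0.005,-0.0003,0.0012,0,0]]' >/dev/null && python3 ck.py 5 && 
python3 -m crank '[[0.005,-0.0003,0.0012,0,0]]' >/dev/null && python3 ck.py 5 && 
python3 -m crank '[[0.005,-0.0003,0.0012,0,0]]' >/dev/null && python3 ck.py 5
```

```text
t9.55 theta 1.222 radius 240.9 y -0.5  F on tool: tang(+open) -1.9 rad(+out) 4.4 y 0.7 gap 0.122
t9.65 theta 1.225 radius 240.9 y -0.5  F on tool: tang(+open) -0.5 rad(+out) 7.1 y 0.3 gap 0.120
t9.75 theta 1.230 radius 240.9 y -0.5  F on tool: tang(+open) -1.9 rad(+out) 6.7 y 0.6 gap 0.124
t9.85 theta 1.235 radius 240.9 y -0.5  F on tool: tang(+open) -2.3 rad(+out) 7.0 y 0.2 gap 0.123
t9.95 theta 1.240 radius 240.9 y -0.5  F on tool: tang(+open) -1.9 rad(+out) 7.2 y 0.8 gap 0.121
t10.05 theta 1.245 radius 240.9 y -0.5  F on tool: tang(+open) -2.4 rad(+out) 5.5 y 0.3 gap 0.120
t10.15 theta 1.250 radius 240.9 y -0.5  F on tool: tang(+open) -0.7 rad(+out) 6.9 y 0.5 gap 0.120
t10.25 theta 1.255 radius 240.9 y -0.5  F on tool: tang(+open) -1.6 rad(+out) 6.5 y 0.1 gap 0.121
t10.35 theta 1.262 radius 240.6 y -0.5  F on tool: tang(+open) -2.1 rad(+out) 5.9 y 0.7 gap 0.119
t10.45 theta 1.263 radius 240.6 y -0.5  F on tool: tang(+open) -3.4 rad(+out) 6.9 y -0.6 gap 0.122
t10.55 theta 1.264 radius 240.6 y -0.5  F on tool: tang(+open) -5.8 rad(+out) 8.2 y 0.8 gap 0.123
```

The lid stopped turning at 1.263 and the pull is rising, so the stay is taut. I'll hold and watch.

```bash

python3 -m crank '[[0.005,0,0,0,0]]' >/dev/null; python3 ck.py 5 ;python3 -m crank '[[0.005,0,0,0,0]]' >/dev/null; python3 ck.py 5
python3 - <<'E'
from chest import *
d=snap('scene'); cv2.imwrite('pics/s6.png',cv2.resize(d['image'][100:340,280:480],None,fx=2.5,fy=2.5,interpolation=cv2.INTER_CUBIC))
cv2.imwrite('pics/s6f.png',d['image'])
hs=cv2.cvtColor(d['image'],cv2.COLOR_BGR2HSV);P=cloud(d)
red=((hs[...,0]<8)|(hs[...,0]>172))&(hs[...,1]>150)&(hs[...,2]>90)
n,lab,st_,ce=cv2.connectedComponentsWithStats(red.astype(np.uint8))
for i in range(1,n):
    if st_[i,4]>20: print(ce[i].round(0),st_[i,4],w2c(np.nanmedian(P[lab==i],0)).round(0))
E
```

```text
t10.65 theta 1.263 radius 240.6 y -0.5  F on tool: tang(+open) -4.7 rad(+out) 8.3 y 1.0 gap 0.117
t10.75 theta 1.263 radius 240.6 y -0.5  F on tool: tang(+open) -4.6 rad(+out) 7.5 y -0.1 gap 0.124
[252. 141.] 136 [-203. -571.   23.]
[353. 202.] 26 [ 38. -45. 335.]
[383. 219.] 120 [ 37.  28. 334.]
[253. 252.] 333 [ 173. -246.   84.]
[418. 299.] 106 [ 43. 182. 130.]
[472. 391.] 138 [181. 378. 159.]
```

View pics/s6.png

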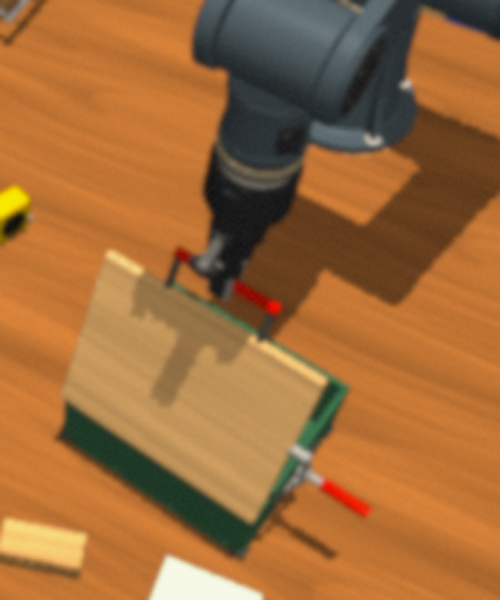

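The knee bar is at chest (43, 182, ~124), short of its locked position. The pull is only about 3 N over the lid's weight, so I'll add a little.

```bash

python3 -m crank '[[0.005,-0.0002,0.0008,0,0],[0.005,0,0,0,0]]' >/dev/null; python3 ck.py 7.5 && python3 -m crank '[[0.005,0,0,0,0]]' >/dev/null; python3 ck.py 7.5
python3 - <<'E'
from chest import *
d=snap('scene'); 
hs=cv2.cvtColor(d['image'],cv2.COLOR_BGR2HSV);P=cloud(d)
red=((hs[...,0]<8)|(hs[...,0]>172))&(hs[...,1]>150)&(hs[...,2]>90)
n,lab,st_,ce=cv2.connectedComponentsWithStats(red.astype(np.uint8))
for i in range(1,n):
    if st_[i,4]>20 and ce[i][0]>400 and ce[i][1]<350: print(ce[i].round(1),st_[i,4],w2c(np.nanmedian(P[lab==i],0)).round(1))
E
```

```text
t11.00 theta 1.264 radius 240.6 y -0.5  F on tool: tang(+open) -5.3 rad(+out) 7.8 y 1.0 gap 0.122
t11.10 theta 1.264 radius 240.6 y -0.5  F on tool: tang(+open) -5.7 rad(+out) 8.8 y 1.0 gap 0.123
[417.7 298.7] 106 [ 42.3 182.2 129.4]
```

```bash
cat > knee.py <<'E'
from chest import *
d=snap('scene'); 
hs=cv2.cvtColor(d['image'],cv2.COLOR_BGR2HSV);P=cloud(d)
red=((hs[...,0]<8)|(hs[...,0]>172))&(hs[...,1]>150)&(hs[...,2]>90)
n,lab,st_,ce=cv2.connectedComponentsWithStats(red.astype(np.uint8))
for i in range(1,n):
    if st_[i,4]>20 and ce[i][0]>400 and ce[i][1]<350: print('knee bar top',ce[i].round(1),st_[i,4],w2c(np.nanmedian(P[lab==i],0)).round(1))
E
python3 -m crank '[[0.005,-0.0002,0.0008,0,0],[0.005,0,0,0,0]]' >/dev/null; python3 ck.py 8 && python3 -m crank '[[0.005,0,0,0,0]]' >/dev/null; python3 ck.py 8; python3 knee.py
```

```text
t11.35 theta 1.265 radius 240.6 y -0.5  F on tool: tang(+open) -6.4 rad(+out) 8.5 y 0.9 gap 0.118
t11.45 theta 1.265 radius 240.6 y -0.5  F on tool: tang(+open) -6.4 rad(+out) 8.5 y -0.7 gap 0.122
knee bar top [417.8 298.6] 102 [ 42.7 182.4 130.1]
```

```bash

python3 -m crank '[[0.005,-0.0002,0.0006,0,0],[0.005,0,0,0,0]]' >/dev/null; python3 ck.py 9 && python3 -m crank '[[0.005,0,0,0,0],[0.005,0,0,0,0]]' >/dev/null; python3 ck.py 9; python3 knee.py
```

```text
t11.70 theta 1.266 radius 240.6 y -0.5  F on tool: tang(+open) -6.4 rad(+out) 8.6 y 1.7 gap 0.121
t11.90 theta 1.266 radius 240.6 y -0.5  F on tool: tang(+open) -6.0 rad(+out) 8.8 y -0.0 gap 0.120
knee bar top [417.9 298.5] 101 [ 42.1 182.2 130.3]
```

```bash

python3 -m crank '[[0.005,-0.0002,0.0006,0,0],[0.005,0,0,0,0]]' >/dev/null; python3 ck.py 9 && python3 -m crank '[[0.005,0,0,0,0]]' >/dev/null; python3 ck.py 9; python3 knee.py;  python3 -m crank '[[0.005,-0.0002,0.0004,0,0],[0.005,0,0,0,0]]' >/dev/null; python3 ck.py 9 && python3 -m crank '[[0.005,0,0,0,0]]' >/dev/null; python3 ck.py 9; python3 knee.py
```

```text
t12.15 theta 1.266 radius 240.7 y -0.5  F on tool: tang(+open) -8.2 rad(+out) 8.6 y 0.1 gap 0.125
t12.25 theta 1.266 radius 240.6 y -0.5  F on tool: tang(+open) -8.0 rad(+out) 8.9 y 0.4 gap 0.124
knee bar top [417.8 298.5] 104 [ 41.9 182.1 129.7]
t12.50 theta 1.266 radius 240.7 y -0.5  F on tool: tang(+open) -8.7 rad(+out) 10.0 y 0.0 gap 0.124
t12.60 theta 1.266 radius 240.7 y -0.5  F on tool: tang(+open) -8.9 rad(+out) 8.8 y 0.0 gap 0.124
knee bar top [417.8 298.5] 104 [ 42.2 181.8 130.1]
```

About 7 N over the weight now, and the knee bar is steady at x ≈ 42, so it may already be straight or over centre. I'll ease back a little and see which way the bar moves.

```bash

python3 -m crank '[[0.005,0.0003,-0.002,0,0],[0.005,0.0005,-0.002,0,0],[0.005,0.0006,-0.002,0,0],[0.005,0,0,0,0]]' >/dev/null; python3 ck.py 9; python3 knee.py
python3 -m crank '[[0.005,0.0008,-0.002,0,0],[0.005,0.0008,-0.002,0,0],[0.005,0,0,0,0]]' >/dev/null; python3 ck.py 9; python3 knee.py
```

```text
t13.05 theta 1.257 radius 240.6 y -0.5  F on tool: tang(+open) -2.3 rad(+out) 6.5 y 0.9 gap 0.117
knee bar top [417.1 300.2] 108 [ 46.  182.8 127.9]
t13.40 theta 1.243 radius 240.5 y -0.5  F on tool: tang(+open) -1.8 rad(+out) 7.3 y 0.9 gap 0.121
knee bar top [415.8 301.4] 106 [ 49.7 182.1 125.8]
```

The bar moved to +x, 46 then 50, so it has gone over centre. I'll follow the lid down about 0.1 rad until the lock carries it.

```bash

python3 -m crank '[[0.005,0.0004,-0.002,0,0],[0.005,0.0006,-0.002,0,0]]' >/dev/null; python3 ck.py 9
python3 -m crank '[[0.005,0.0007,-0.002,0,0],[0.005,0.0007,-0.002,0,0]]' >/dev/null; python3 ck.py 9
python3 -m crank '[[0.005,0.0008,-0.002,0,0]]' >/dev/null; python3 ck.py 9
python3 -m crank '[[0.005,0.0008,-0.002,0,0],[0.005,0,0,0,0]]' >/dev/null; python3 ck.py 9;  python3 knee.py
```

```text
t13.65 theta 1.228 radius 240.5 y -0.5  F on tool: tang(+open) -1.2 rad(+out) 5.8 y 0.9 gap 0.117
t13.85 theta 1.212 radius 240.5 y -0.5  F on tool: tang(+open) -0.0 rad(+out) 6.3 y 0.2 gap 0.121
t13.95 theta 1.204 radius 240.4 y -0.5  F on tool: tang(+open) -0.9 rad(+out) 6.6 y 0.4 gap 0.121
t14.15 theta 1.194 radius 240.5 y -0.5  F on tool: tang(+open) -1.0 rad(+out) 5.8 y 1.4 gap 0.122
knee bar top [414.4 304.1] 107 [ 55.9 182.  121.6]
```

```bash

python3 -m crank '[[0.005,0.0008,-0.002,0,0]]' >/dev/null; python3 ck.py 9
python3 -m crank '[[0.005,0.0008,-0.002,0,0]]' >/dev/null; python3 ck.py 9
python3 -m crank '[[0.005,0.0005,-0.0015,0,0],[0.005,0,0,0,0]]' >/dev/null; python3 ck.py 9;  python3 knee.py
```

```text
t14.30 theta 1.188 radius 240.4 y -0.5  F on tool: tang(+open) 0.5 rad(+out) 6.4 y 1.2 gap 0.123
t14.40 theta 1.179 radius 240.4 y -0.5  F on tool: tang(+open) -0.5 rad(+out) 7.1 y 0.2 gap 0.121
t14.60 theta 1.174 radius 240.4 y -0.5  F on tool: tang(+open) -0.1 rad(+out) 5.4 y 2.2 gap 0.121
knee bar top [413.8 304.5] 106 [ 57.5 181.8 120.5]
```

```bash

python3 -m crank '[[0.005,0.0005,-0.0015,0,0],[0.005,0,0,0,0]]' >/dev/null; python3 ck.py 9
python3 -m crank '[[0.005,0.0005,-0.0015,0,0],[0.005,0,0,0,0]]' >/dev/null; python3 ck.py 9;  python3 knee.py
```

```text
t14.85 theta 1.170 radius 240.4 y -0.5  F on tool: tang(+open) 1.6 rad(+out) 5.7 y 1.4 gap 0.121
t15.05 theta 1.166 radius 240.4 y -0.5  F on tool: tang(+open) 2.9 rad(+out) 4.9 y 1.4 gap 0.127
knee bar top [413.7 304.9] 106 [ 58.3 180.9 120.7]
```

The lid now pushes back with +2.9 N at θ = 1.166, and the knee bar sits in its locked range. The lock carries the lid, so I'll relax, open and rise clear.

```bash

python3 -m crank '[[0.005,-0.0003,0.0012,0,0],[0.03,0,0,0,0],[0.03,0,0,0,0],[0.03,0,0,0,0]]' >/dev/null; python3 ck.py 9; python3 knee.py
python3 -m crank '[[0.03,-0.01,0,0,0],[0.03,-0.02,0,0,0],[0.03,-0.02,0,0,0],[0.03,-0.02,0,0,0],[0.03,0,0,0,0]]'
python3 - <<'E'
from chest import *
st(); 
d=snap('scene'); cv2.imwrite('pics/s7.png',d['image']); np.savez('s7.npz',**{k:v for k,v in d.items() if k!='s'})
d=snap('top'); cv2.imwrite('pics/t7.png',d['image']); np.savez('t7.npz',**{k:v for k,v in d.items() if k!='s'})
E
python3 knee.py
```

```text
t15.50 theta 1.153 radius 239.2 y -0.8  F on tool: tang(+open) -1.2 rad(+out) -0.4 y 0.7 gap 0.358
knee bar top [413.8 304.5] 107 [ 57.3 181.7 120.4]
t: 16.05
tcp_pos: [0.6142, 0.0389, 0.3478]
tool_rot: [0.537, 0.46, -0.534, 0.464]
force: [-0.5, -0.2, 0.2]
finger_gap: 0.346
t16.1 chest mm TCP [ 10.4  -0.4 347.8] yawerr -0.002 F chest [-0.5 -0.3  0.2] gap 0.346
knee bar top [413.6 304.4] 107 [ 57.7 180.5 120.7]
```

View pics/s7.png

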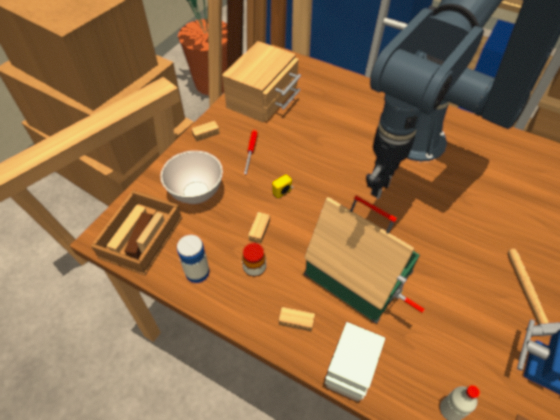

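View pics/t7.png

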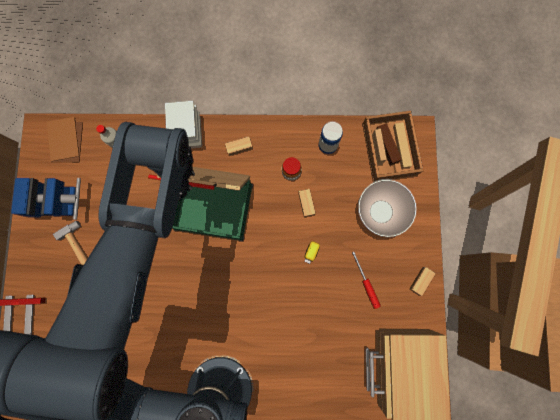

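The lid stands open by itself and the knee bar holds its locked position. Before placing the block I need to know how the arm bulk sits relative to the TCP, so that it clears the open lid.

```bash

python3 - <<'E'
from chest import *
s=manip.sense(); t=w2c(s['tcp_pos']); print(t, s['q'])
A=[]
for f in ('s7.npz','t7.npz'):
    d=dict(np.load(f)); P=cloud(d).reshape(-1,3); P=P[~np.isnan(P[:,0])]
    c=np.stack([(P-C0)@ex,(P-C0)@ey,P[:,2]],1)*1000-t; A.append(c)
A=np.vstack(A)
m=(np.abs(A[:,0])<450)&(np.abs(A[:,1])<350)&(A[:,2]>30)
A=A[m]
for lo in range(20,620,40):
    q=A[(A[:,2]>=lo)&(A[:,2]<lo+40)]
    if len(q): print(lo,len(q),'x',np.percentile(q[:,0],[1,50,99]).round(0),'y',np.percentile(q[:,1],[1,50,99]).round(0))
# lid points & angle
d=dict(np.load('s7.npz')); P=cloud(d); 
for (u,v) in [(350,230),(370,260),(340,260),(376,208),(330,215)]: print((u,v),w2c(P[v,u]).round(0))
E
```

```text
[  7.77311168  -0.5381473  343.06220056] [-1.18175997e-01  3.86246470e-01  1.26240612e+00 -8.00836333e-05
  1.49419100e+00  2.97983172e-02]
20 100 x [-27.  16.  34.] y [-12.   4.  11.]
60 210 x [-47.  16.  54.] y [-14.   2.  13.]
100 418 x [-62.  29.  69.] y [-19.   3.  19.]
140 655 x [-450.   22.   67.] y [-38.  15. 135.]
180 1360 x [-443.    8.   41.] y [-39.  29. 137.]
220 1226 x [-441. -411.   38.] y [-29.  53. 139.]
260 1472 x [-416.  -32.   39.] y [-29.  33. 139.]
300 3424 x [-396.  -85.   43.] y [-62.  15. 128.]
340 10021 x [-239.  -27.   40.] y [-61.  -1.  62.]
380 4839 x [-296. -167.  -63.] y [-62. -10.  50.]
420 3953 x [-408. -261. -212.] y [-76. -25.  41.]
460 4311 x [-434. -329. -285.] y [-77. -20.  87.]
500 7342 x [-423. -375. -341.] y [-76. -10.  69.]
(350, 230) [ 54. -29. 253.]
(370, 260) [ 69.  45. 209.]
(340, 260) [ 87. -24. 160.]
(376, 208) [ 14.   5. 327.]
(330, 215) [ 49. -91. 257.]
```

```bash

python3 - <<'E'
from chest import *
a=ang(); p=np.array([0.6135,0.039,0.343])
plan([0.605,-0.2863,0.343],1.810,15,p=p,a=a)
E
```

```text
[g,-0.000,0.003,0.022,-0.131]
[g,-0.000,-0.000,0.022,-0.131]
[g,-0.000,-0.003,0.021,-0.131]
[g,-0.000,-0.006,0.021,-0.131]
[g,-0.000,-0.008,0.020,-0.131]
[g,-0.000,-0.011,0.019,-0.131]
[g,-0.000,-0.013,0.017,-0.131]
[g,-0.000,-0.015,0.015,-0.131]
[g,-0.000,-0.017,0.013,-0.131]
[g,-0.000,-0.019,0.011,-0.131]
[g,-0.000,-0.020,0.008,-0.131]
[g,-0.000,-0.021,0.006,-0.131]
[g,-0.000,-0.022,0.003,-0.131]
[g,-0.000,-0.022,-0.000,-0.131]
[g,-0.000,-0.021,-0.003,-0.131]
```

```bash

python3 -m crank '[[0.06,0,0.003,0.022,-0.13],[0.06,0,0,0.022,-0.13],[0.06,0,-0.003,0.021,-0.13],[0.06,0,-0.006,0.021,-0.13],[0.06,0,-0.008,0.02,-0.13]]' >/dev/null
python3 -m crank '[[0.06,0,-0.011,0.019,-0.13],[0.06,0,-0.013,0.017,-0.13],[0.06,0,-0.015,0.015,-0.13],[0.06,0.02,-0.017,0.013,-0.13],[0.06,0.03,-0.019,0.011,-0.13]]' >/dev/null
python3 -m crank '[[0.06,0.03,-0.02,0.008,-0.13],[0.06,0.03,-0.021,0.006,-0.13],[0.06,0.03,-0.022,0.003,-0.13],[0.06,0.03,-0.022,0,-0.13],[0.06,0.03,-0.021,-0.003,-0.13]]' >/dev/null
python3 -m crank '[[0.06,0.02,0,0,0],[0.06,0,0,0,0]]'
python3 - <<'E'
from chest import *
print(ang(), manip.sense()['q'])
d=snap('wrist'); cv2.imwrite('pics/w8.png',d['image']); np.savez('w8.npz',**{k:v for k,v in d.items() if k!='s'})
E
```

```text
t: 17.9
tcp_pos: [0.6006, -0.2848, 0.1184]
tool_rot: [-0.078, 0.705, 0.084, 0.7]
force: [-0.7, 0.3, -0.2]
finger_gap: 0.699
1.8003916392981265 [-6.10607015e-01  6.72589617e-01  1.38541255e+00  5.44847860e-05
  1.09463832e+00 -2.41105420e+00]
```

View pics/w8.png

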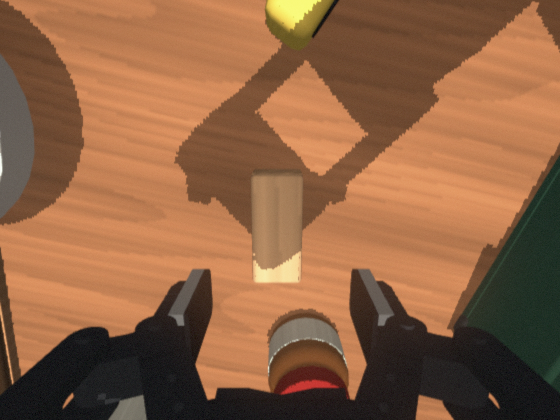

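The wrist crop shows the block upright at (277,228), between the tape measure at (300,15) and the jam jar at (305,350). It is the candidate from (307,203) in the top view, nearest to the base.

```bash

python3 - <<'E'
from chest import *
d=dict(np.load('w8.npz')); P=cloud(d)
m=(P[...,2]>0.025)&(P[...,2]<0.042); m[:150]=0;m[300:]=0;m[:,:230]=0;m[:,330:]=0
m=cv2.morphologyEx(m.astype(np.uint8),cv2.MORPH_OPEN,np.ones((3,3)))
cs,_=cv2.findContours(m,cv2.RETR_EXTERNAL,cv2.CHAIN_APPROX_NONE); c=max(cs,key=cv2.contourArea)
Q=np.array([ray(d,a,b,0.034)[:2] for a,b in c[:,0]]).astype(np.float32); r=cv2.minAreaRect(Q*1000); print(r, cv2.boundingRect(c), np.nanmedian(P[m>0][:,2]))
ctr=np.array(r[0])/1e3; th=np.radians(r[2] if r[1][0]>r[1][1] else r[2]-90); u=np.array([np.cos(th),np.sin(th)])
print('centre',ctr,'long axis deg',np.degrees(th)); tgt=ctr-0.012*u; print('grip',tgt)
s=manip.sense(); print('tcp',s['tcp_pos'])
plan([*tgt,s['tcp_pos'][2]],th+np.pi/2,1)
cv2.imwrite('pics/w8c.png',cv2.resize(d['image'][150:310,200:360],None,fx=3.5,fy=3.5))
E
```

```text
((618.5057373046875, -284.2497253417969), (90.37081146240234, 39.632476806640625), 12.977702140808105) (251, 174, 52, 110) 0.03449558917331111
centre [ 0.61850574 -0.28424973] long axis deg 12.977702140808105
grip [ 0.60681225 -0.28694459]
tcp [ 0.60220889 -0.28519102  0.12082787]
[g,-0.000,-0.003,0.004,0.004]
```

View pics/w8c.png

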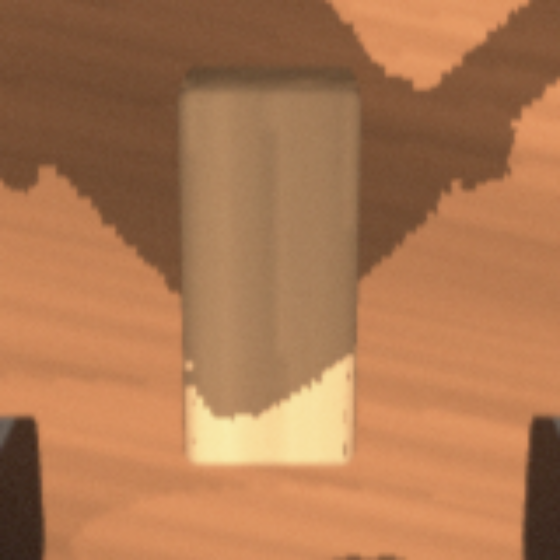

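Confirmed: a single wood block, and the fingers straddle it. Descending.

```bash

python3 -m crank '[[0.06,0.03,-0.003,0.004,0.004],[0.06,0.03,0,0,0],[0.06,0.03,0,0,0],[0.06,0.02,0,0,0],[0.06,0,0,0,0]]'
python3 - <<'E'
from chest import *
print(ang())
d=snap('wrist'); cv2.imwrite('pics/w9.png',d['image']); P=cloud(d)
for v in (268,272,280,290): print(v,[P[v,u].round(3) for u in (195,205,360,368)])
E
```

```text
t: 18.45
tcp_pos: [0.6074, -0.2865, 0.0118]
tool_rot: [-0.079, 0.704, 0.082, 0.701]
force: [-1.1, 0.0, 0.4]
finger_gap: 0.701
1.7987449097250097
268 [array([ 0.633, -0.333,  0.001]), array([ 0.632, -0.327,  0.   ]), array([ 0.612, -0.239,  0.001]), array([ 0.611, -0.234, -0.   ])]
272 [array([ 0.605, -0.324,  0.059]), array([ 0.603, -0.32 ,  0.06 ]), array([ 0.59 , -0.259,  0.059]), array([ 0.589, -0.256,  0.06 ])]
280 [array([ 0.605, -0.322,  0.066]), array([ 0.605, -0.319,  0.064]), array([ 0.59 , -0.26 ,  0.066]), array([ 0.589, -0.257,  0.066])]
290 [array([ 0.604, -0.321,  0.073]), array([ 0.609, -0.318,  0.065]), array([ 0.592, -0.261,  0.071]), array([ 0.589, -0.259,  0.074])]
```

View pics/w9.png

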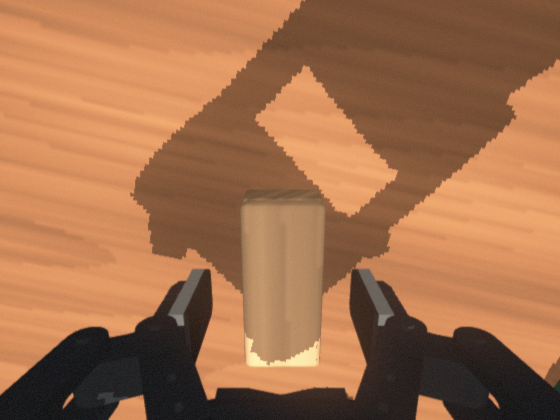

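```bash

python3 -m crank '[[0.06,0.017,0.001,0,0],[0.06,0.017,0,0,0],[0.06,0,0,0,0],[0.03,0,0,0,0],[0.03,0,0,0,0]]' 40
python3 -m crank '[[0.03,0,0,0,0],[0.03,0,0,0,0]]'
python3 -c "
from chest import *
print(ang())"
```

```text
t: 19.0
tcp_pos: [0.6091, -0.2877, -0.0195]
tool_rot: [-0.08, 0.702, 0.08, 0.703]
force: [0.2, -0.2, -0.4]
finger_gap: 0.461
t: 19.2
tcp_pos: [0.6088, -0.2875, -0.0198]
tool_rot: [-0.08, 0.702, 0.08, 0.703]
force: [0.2, -0.7, -1.7]
finger_gap: 0.46
1.797967670321418
```

Gap is 39 mm, so the block is held. I'll lift, then swing round to enter along the chest's y at x ≈ −47, clear of the lid.

```bash

python3 - <<'E'
from chest import *
s=manip.sense(); p=np.array(s['tcp_pos']); a=ang()
A=c2w(-48,-230,125); B=c2w(-47,0,125); p0=p+[0,0,.145]
plan(A,PSI+np.pi/2,6,p=p0,a=a); print(); plan(B,PSI+np.pi/2,9,p=A,a=PSI+np.pi/2)
E
python3 -m crank '[[0.03,-0.01,0,0,0],[0.03,-0.035,0,0,0],[0.03,-0.05,0,0,0],[0.03,-0.05,0,0,0],[0.03,0,0,0,0]]'
```

```text
[g,0.000,0.021,-0.010,0.062]
[g,0.000,0.020,-0.011,0.062]
[g,0.000,0.019,-0.012,0.062]
[g,0.000,0.019,-0.014,0.062]
[g,0.000,0.018,-0.015,0.062]
[g,0.000,0.017,-0.016,0.062]

[g,-0.000,0.026,0.000,-0.000]
[g,-0.000,0.026,0.000,-0.000]
[g,-0.000,0.026,0.000,-0.000]
[g,-0.000,0.026,0.000,-0.000]
[g,-0.000,0.026,0.000,-0.000]
[g,-0.000,0.026,0.000,-0.000]
[g,-0.000,0.026,0.000,-0.000]
[g,-0.000,0.026,0.000,-0.000]
[g,-0.000,0.026,0.000,-0.000]
t: 19.7
tcp_pos: [0.614, -0.2908, 0.1345]
tool_rot: [-0.084, 0.698, 0.076, 0.707]
force: [-0.0, -0.9, -0.0]
finger_gap: 0.457
```

```bash

python3 -m crank '[[0.03,0,0.021,-0.01,0.062],[0.03,0,0.02,-0.012,0.062],[0.03,0,0.019,-0.013,0.062],[0.03,0,0.019,-0.015,0.062],[0.03,0,0.018,-0.016,0.062]]' >/dev/null
python3 -m crank '[[0.03,0,0.017,-0.017,0.062],[0.03,0,0,0,0],[0.03,0,0,0,0]]'
python3 - <<'E'
from chest import *
st(); print(ang()-PSI-np.pi/2)
d=snap('wrist'); cv2.imwrite('pics/w10.png',d['image'])
E
```

```text
t: 20.5
tcp_pos: [0.5175, -0.1788, 0.1252]
tool_rot: [0.05, 0.705, -0.051, 0.706]
force: [0.8, -0.3, -1.4]
finger_gap: 0.453
t20.5 chest mm TCP [ -53.6 -229.9  125.2] yawerr 1.573 F chest [ 0.8 -0.2 -1.4] gap 0.453
0.0024737041961320205
```

View pics/w10.png

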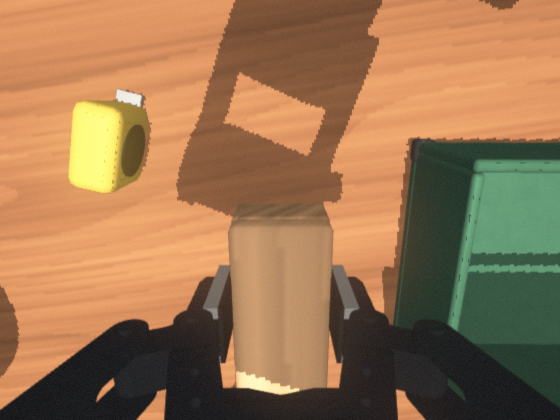

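The block is held squarely. The chest corner shows at the right, with its inner front edge at row ~165. Moving in over the chest.

```bash

python3 -m crank '[[0.03,0,0.02,0.001,0],[0.03,0,0.026,0.001,0],[0.03,0,0.026,0.001,0],[0.03,0,0.026,0.001,0],[0.03,0,0.026,0.001,0]]' >/dev/null
python3 -m crank '[[0.03,0,0.026,0.001,-0.002],[0.03,0,0.026,0,0],[0.03,0,0.026,0,0],[0.03,0,0.025,0,0],[0.03,0,0,0,0]]'
python3 - <<'E'
from chest import *
st(); print(ang()-PSI-np.pi/2)
d=snap('wrist'); cv2.imwrite('pics/w11.png',d['image'])
d=snap('scene'); cv2.imwrite('pics/s11.png',d['image'])
E
```

```text
t: 21.55
tcp_pos: [0.5574, 0.047, 0.1249]
tool_rot: [0.05, 0.705, -0.049, 0.706]
force: [-0.8, -0.6, -1.1]
finger_gap: 0.462
t21.6 chest mm TCP [-47.   -0.6 124.9] yawerr 1.577 F chest [-0.7 -0.7 -1.1] gap 0.462
0.006351302954062277
```

View pics/w11.png

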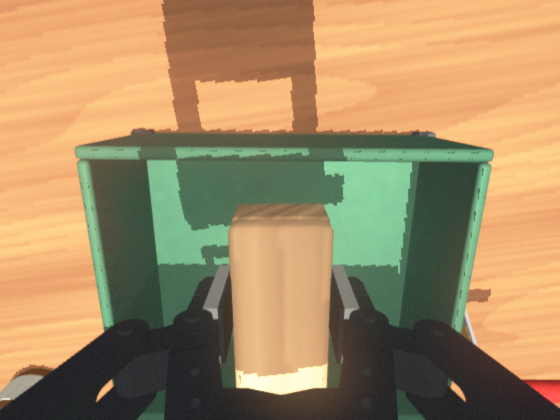

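View pics/s11.png

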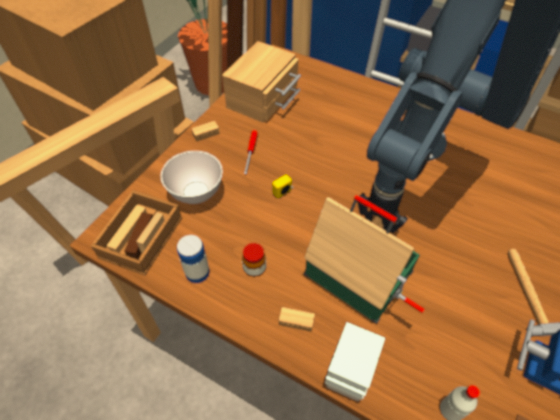

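The block hangs over the chest, clear of the walls (front rim at row ~155, block front edge at row 205). Lowering it with force checks.

```bash

python3 -m crank '[[0.03,0.025,0,0,0.006],[0.03,0.03,0,0,0],[0.03,0.025,0,0,0],[0.03,0.015,0,0,0],[0.03,0,0,0,0]]'
python3 -m crank '[[0.03,0.01,0,0,0],[0.03,0.01,0,0,0],[0.03,0.006,0,0,0],[0.03,0,0,0,0]]'
python3 -c "
from chest import *
st()"
```

```text
t: 22.15
tcp_pos: [0.5545, 0.0436, 0.0276]
tool_rot: [0.053, 0.707, -0.053, 0.704]
force: [1.1, 0.4, -1.3]
finger_gap: 0.46
t: 22.55
tcp_pos: [0.5553, 0.045, 0.0032]
tool_rot: [0.053, 0.706, -0.053, 0.705]
force: [0.1, 0.7, -1.4]
finger_gap: 0.46
t22.6 chest mm TCP [-48.8  -3.    3.2] yawerr 1.568 F chest [-0.   0.7 -1.4] gap 0.460
```

```bash

python3 -m crank '[[0.03,0.005,0,0.001,0],[0.03,0.005,0,0,0],[0.03,0,0,0,0]]'
python3 -m crank '[[0.03,0.0025,0,0,0],[0.03,0,0,0,0]]'
python3 -m crank '[[0.03,0.0015,0,0,0],[0.03,0,0,0,0]]'
```

```text
t: 22.85
tcp_pos: [0.5564, 0.045, -0.0067]
tool_rot: [0.053, 0.705, -0.053, 0.705]
force: [0.6, -0.0, -1.6]
finger_gap: 0.458
t: 23.05
tcp_pos: [0.5566, 0.0449, -0.0088]
tool_rot: [0.053, 0.705, -0.053, 0.705]
force: [-0.3, 0.6, -0.8]
finger_gap: 0.457
t: 23.25
tcp_pos: [0.5567, 0.0449, -0.0102]
tool_rot: [0.053, 0.705, -0.053, 0.705]
force: [0.7, -0.9, -0.7]
finger_gap: 0.461
```

```bash

python3 -m crank '[[0.03,0.0015,0,0,0],[0.03,0,0,0,0]]'
python3 -m crank '[[0.03,0.001,0,0,0],[0.03,0,0,0,0]]'
python3 - <<'E'
from chest import *
d=snap('wrist'); cv2.imwrite('pics/w12.png',d['image'])
E
```

```text
t: 23.45
tcp_pos: [0.5566, 0.0449, -0.0118]
tool_rot: [0.053, 0.705, -0.053, 0.705]
force: [-0.3, -0.1, -0.6]
finger_gap: 0.463
t: 23.65
tcp_pos: [0.5567, 0.0449, -0.012]
tool_rot: [0.053, 0.705, -0.053, 0.705]
force: [-1.7, -0.5, 4.3]
finger_gap: 0.457
```

View pics/w12.png

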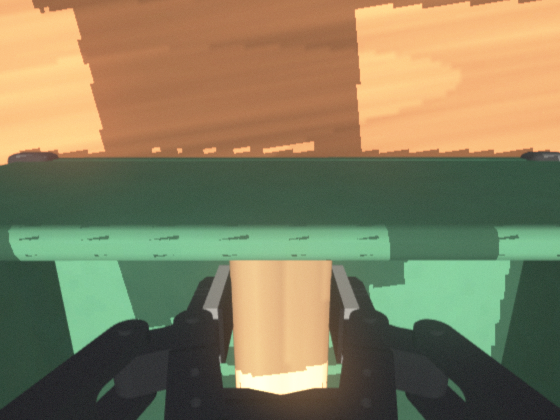

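Contact at +4 N with the block on the floor. Release and rise.

```bash

python3 -m crank '[[0.06,0,0,0,0],[0.06,0,0,0,0],[0.06,0,0,0,0],[0.06,-0.01,0,0,0],[0.06,-0.03,0,0,0]]'
python3 -m crank '[[0.06,-0.05,0,0,0],[0.06,-0.05,0,0,0],[0.06,0,0,0,0]]'
python3 - <<'E'
from chest import *
st()
d=snap('wrist'); cv2.imwrite('pics/w13.png',d['image'])
d=snap('scene'); cv2.imwrite('pics/s13.png',d['image'])
E
python3 knee.py
```

```text
t: 24.2
tcp_pos: [0.5545, 0.045, 0.0258]
tool_rot: [0.053, 0.707, -0.053, 0.703]
force: [0.5, -0.4, -0.2]
finger_gap: 0.703
t: 24.5
tcp_pos: [0.5622, 0.0444, 0.1347]
tool_rot: [0.052, 0.7, -0.053, 0.711]
force: [0.3, 0.1, -0.4]
finger_gap: 0.708
t24.5 chest mm TCP [-41.9  -2.5 134.7] yawerr 1.568 F chest [ 0.2  0.2 -0.4] gap 0.708
knee bar top [413.9 304.5] 106 [ 57.4 182.  120.3]
```

View pics/w13.png

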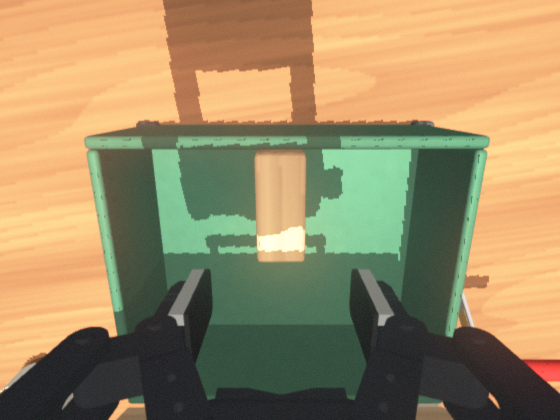

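The block lies flat on the chest floor, rows 150–262, against nothing. The knee bar is still at its locked place. Now I'll back off, turn the jaws to chest x, and go round to the knee bar.

```bash

python3 - <<'E'
from chest import *
p=c2w(-46,-1,135); A=c2w(-110,230,175); B=c2w(57,186,150)
plan(A,PSI,11,p=p,a=PSI+1.568); print(); plan(B,PSI,6,p=A,a=PSI)
E
```

```text
[g,-0.004,0.021,-0.006,0.143]
[g,-0.004,0.020,-0.009,0.143]
[g,-0.004,0.018,-0.012,0.143]
[g,-0.004,0.017,-0.014,0.143]
[g,-0.004,0.014,-0.016,0.143]
[g,-0.004,0.012,-0.018,0.143]
[g,-0.004,0.009,-0.020,0.143]
[g,-0.004,0.006,-0.021,0.143]
[g,-0.004,0.003,-0.022,0.143]
[g,-0.004,0.000,-0.022,0.143]
[g,-0.004,-0.003,-0.022,0.143]

[g,0.004,0.028,0.007,-0.000]
[g,0.004,0.028,0.007,-0.000]
[g,0.004,0.028,0.007,-0.000]
[g,0.004,0.028,0.007,-0.000]
[g,0.004,0.028,0.007,-0.000]
[g,0.004,0.028,0.007,-0.000]
```

```bash

python3 - <<'E'
from chest import *
p=c2w(-106,-1,135); A=c2w(-110,230,175)
plan(A,PSI,11,p=p,a=PSI+1.568)
E
```

```text
[g,-0.004,0.021,-0.000,0.143]
[g,-0.004,0.021,-0.003,0.143]
[g,-0.004,0.020,-0.006,0.143]
[g,-0.004,0.019,-0.009,0.143]
[g,-0.004,0.017,-0.012,0.143]
[g,-0.004,0.016,-0.014,0.143]
[g,-0.004,0.013,-0.016,0.143]
[g,-0.004,0.011,-0.018,0.143]
[g,-0.004,0.008,-0.019,0.143]
[g,-0.004,0.006,-0.020,0.143]
[g,-0.004,0.003,-0.021,0.143]
```

```bash

python3 -m crank '[[0.035,0,0,-0.03,0],[0.035,0,0,-0.03,0],[0.035,-0.004,0.021,0,0.143],[0.035,-0.004,0.021,-0.003,0.143],[0.035,-0.004,0.02,-0.006,0.143]]' >/dev/null
python3 -m crank '[[0.035,-0.004,0.019,-0.009,0.143],[0.035,-0.004,0.017,-0.012,0.143],[0.035,-0.004,0.016,-0.014,0.143],[0.035,-0.004,0.013,-0.016,0.143],[0.035,-0.004,0.011,-0.018,0.143]]' >/dev/null
python3 -m crank '[[0.035,-0.004,0.008,-0.019,0.143],[0.035,-0.004,0.006,-0.02,0.143],[0.035,-0.004,0.003,-0.021,0.143],[0.035,0,0,0,0],[0.035,0,0,0,0]]' >/dev/null
python3 - <<'E'
from chest import *
st()
d=snap('wrist'); cv2.imwrite('pics/w14.png',d['image'])
p=np.array(d['s']['tcp_pos']); plan(c2w(57,186,150),PSI,6,p=p)
E
```

```text
t26.1 chest mm TCP [-110.9  227.2  169.4] yawerr -0.002 F chest [ 0.5 -1.   0.3] gap 0.411
[g,0.003,0.028,0.007,-0.000]
[g,0.003,0.028,0.007,-0.000]
[g,0.003,0.028,0.007,-0.000]
[g,0.003,0.028,0.007,-0.000]
[g,0.003,0.028,0.007,-0.000]
[g,0.003,0.028,0.007,-0.000]
```

View pics/w14.png

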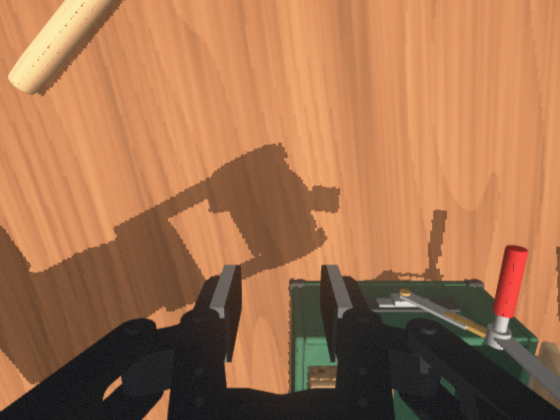

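The red knee bar is at (511,280) and the stay foot on its clamp plate at (405,296). Moving above the bar.

```bash

python3 -m crank '[[0.035,0.003,0.028,0.007,-0.002],[0.035,0.003,0.028,0.007,0],[0.035,0.003,0.028,0.007,0],[0.035,0.003,0.028,0.007,0],[0.035,0.003,0.028,0.007,0]]' >/dev/null
python3 -m crank '[[0.035,0.003,0.028,0.007,0],[0.035,0,0,0,0],[0.035,0,0,0,0]]' >/dev/null
python3 - <<'E'
from chest import *
st()
d=snap('wrist'); cv2.imwrite('pics/w15.png',d['image'])
P=cloud(d); hs=cv2.cvtColor(d['image'],cv2.COLOR_BGR2HSV)
red=((hs[...,0]<8)|(hs[...,0]>172))&(hs[...,1]>150)&(hs[...,2]>50)
n,lab,s_,ce=cv2.connectedComponentsWithStats(red.astype(np.uint8))
for i in range(1,n):
    if s_[i,4]>150:
        q=P[lab==i]; c=np.array([w2c(x) for x in q if not np.isnan(x[0])]); 
        z=np.median(c[:,2]); v,u=np.where(lab==i); Q=np.array([w2c(ray(d,a,b,(z-3)/1e3))[:2] for a,b in zip(u,v)]).astype(np.float32)
        print(ce[i].round(0),s_[i],np.median(c,0).round(1),np.percentile(c[:,2],[5,95]).round(1),cv2.minAreaRect(Q))
E
```

```text
t27.0 chest mm TCP [ 57.7 183.5 151.9] yawerr -0.004 F chest [-0.9 -0.2 -0.2] gap 0.410
[275. 232.] [ 264  192   22   82 1740] [ 53.9 182.5 122.2] [117.8 123.9] ((53.53348922729492, 180.09140014648438), (54.50827407836914, 13.392549514770508), 89.94962310791016)
```

View pics/w15.png

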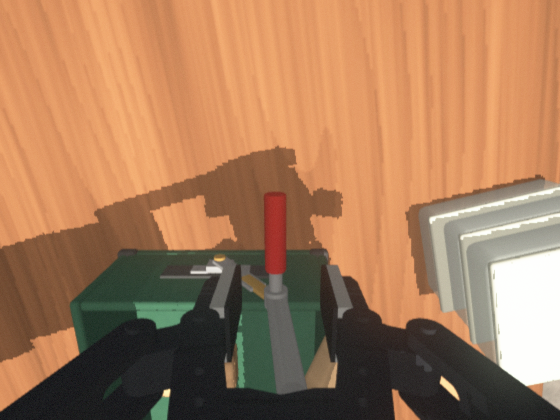

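The bar is centred at chest (53.5, 180, 116.5), 82 mm from the foot, which fits the locked range. Descending on it.

```bash

python3 -m crank '[[0.035,0.02,-0.004,0,-0.004],[0.035,0.025,0,0,0],[0.035,0.025,0,0,0],[0.035,0.018,0,0,0],[0.035,0,0,0,0]]' 30
python3 -m crank '[[0.035,0,0,0,0]]'
python3 - <<'E'
from chest import *
st()
d=snap('wrist'); cv2.imwrite('pics/w16.png',d['image'])
E
```

```text
t: 27.55
tcp_pos: [0.6805, 0.2163, 0.0621]
tool_rot: [-0.532, -0.464, 0.537, -0.461]
force: [-0.1, 0.6, -0.4]
finger_gap: 0.411
t: 27.65
tcp_pos: [0.6838, 0.2167, 0.0656]
tool_rot: [-0.534, -0.463, 0.535, -0.463]
force: [0.2, 0.4, 0.2]
finger_gap: 0.406
t27.6 chest mm TCP [ 53.4 185.7  65.6] yawerr 0.002 F chest [0.1 0.4 0.2] gap 0.406
```

View pics/w16.png

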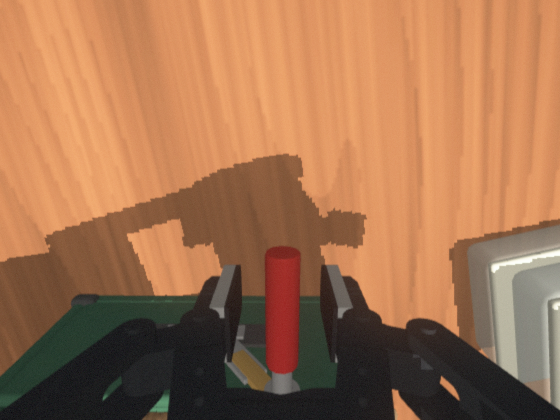

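```bash

python3 -m crank '[[0.035,0.0015,0,0,0],[0.008,0,0,0,0],[0.008,0,0,0,0],[0.008,0,0,0,0],[0.008,0,0,0,0]]' 40
python3 - <<'E'
from chest import *
st()
E
```

```text
t: 28.2
tcp_pos: [0.6851, 0.2164, 0.0647]
tool_rot: [0.535, 0.462, -0.535, 0.463]
force: [-0.5, 0.3, 4.4]
finger_gap: 0.145
t28.2 chest mm TCP [ 54.7 185.5  64.7] yawerr 0.001 F chest [-0.6  0.2  4.4] gap 0.145
```

Gripped at 12.4 mm. I'll draw the bar along its circle about the foot, and watch the radial force so the clamp isn't strained.

```bash
cat >> chest.py <<'E'
def bar(off=52,pr=True):
    s=manip.sense(); c=w2c(s['tcp_pos']); r=np.array([c[0]-5,c[2]+off-50]); ph=np.arctan2(r[1],r[0]); F=s['force']; f=np.array([F@ex,F[2]])
    rad=r/np.hypot(*r); tan=np.array([-rad[1],rad[0]])
    if pr: print('t%.2f phi %.1f r %.1f y %.1f | F tang(+fold) %.1f rad(+out) %.1f Fx %.1f Fz %.1f gap %.3f'%(s['t'],np.degrees(ph),np.hypot(*r),c[1],f@tan,f@rad,f[0],f[1],s['finger_gap']))
    return ph
def barplan(R0,ph0,step,n):
    for i in range(n):
        a=np.radians(ph0+step*i); b=np.radians(ph0+step*(i+1))
        print('%.1f tx %.4f ty %.4f'%(ph0+step*(i+1),-R0*(np.sin(b)-np.sin(a))/1e3,R0*(np.cos(b)-np.cos(a))/1e3))
E
python3 -c "
from chest import *
bar(); barplan(83,53.3,3,13)"
python3 -m crank '[[0.008,-0.0008,0,0,0],[0.008,0,0,0,0]]' >/dev/null; python3 -c "
from chest import *
bar()"
```

```text
t28.20 phi 53.3 r 83.2 y 185.5 | F tang(+fold) 3.1 rad(+out) 3.2 Fx -0.6 Fz 4.4 gap 0.145
56.3 tx -0.0025 ty -0.0036
59.3 tx -0.0023 ty -0.0037
62.3 tx -0.0021 ty -0.0038
65.3 tx -0.0019 ty -0.0039
68.3 tx -0.0017 ty -0.0040
71.3 tx -0.0015 ty -0.0041
74.3 tx -0.0013 ty -0.0042
77.3 tx -0.0011 ty -0.0042
80.3 tx -0.0008 ty -0.0043
83.3 tx -0.0006 ty -0.0043
86.3 tx -0.0004 ty -0.0043
89.3 tx -0.0002 ty -0.0043
92.3 tx 0.0001 ty -0.0043
t28.40 phi 53.5 r 83.2 y 185.5 | F tang(+fold) 2.3 rad(+out) 2.1 Fx -0.6 Fz 3.1 gap 0.146
```

```bash
cat > bk.py <<'E'
from chest import *
bar()
E
python3 -m crank '[[0.008,-0.0025,-0.0036,0,0]]' >/dev/null; python3 bk.py
python3 -m crank '[[0.008,-0.0023,-0.0037,0,0]]' >/dev/null; python3 bk.py
python3 -m crank '[[0.008,-0.0021,-0.0038,0,0]]' >/dev/null; python3 bk.py
```

```text
t28.50 phi 55.5 r 83.3 y 185.7 | F tang(+fold) -6.1 rad(+out) -1.1 Fx 4.4 Fz -4.4 gap 0.142
t28.60 phi 58.4 r 83.5 y 185.8 | F tang(+fold) -5.9 rad(+out) -0.9 Fx 4.5 Fz -3.9 gap 0.145
t28.70 phi 61.6 r 83.9 y 185.8 | F tang(+fold) -4.8 rad(+out) 1.6 Fx 5.0 Fz -0.9 gap 0.149
```

```bash

python3 -m crank '[[0.008,-0.0019,-0.0039,0,0]]' >/dev/null; python3 bk.py
python3 -m crank '[[0.008,-0.0017,-0.004,0,0]]' >/dev/null; python3 bk.py
python3 -m crank '[[0.008,-0.0016,-0.0041,0,0]]' >/dev/null; python3 bk.py
```

```text
t28.80 phi 64.6 r 84.3 y 185.7 | F tang(+fold) -3.9 rad(+out) 2.2 Fx 4.5 Fz 0.3 gap 0.146
t28.90 phi 67.6 r 84.7 y 185.8 | F tang(+fold) -4.2 rad(+out) 1.5 Fx 4.5 Fz -0.2 gap 0.146
t29.00 phi 70.5 r 85.0 y 185.7 | F tang(+fold) -5.9 rad(+out) 0.9 Fx 5.9 Fz -1.1 gap 0.148
```

```bash

python3 -m crank '[[0.008,-0.0016,-0.0042,0,0]]' >/dev/null; python3 bk.py
python3 -m crank '[[0.008,-0.0014,-0.0042,0,0]]' >/dev/null; python3 bk.py
python3 -m crank '[[0.008,-0.0011,-0.0043,0,0]]' >/dev/null; python3 bk.py
python3 -m crank '[[0.008,-0.0009,-0.0043,0,0]]' >/dev/null; python3 bk.py; python3 knee.py
```

```text
t29.10 phi 73.6 r 85.4 y 185.7 | F tang(+fold) -3.2 rad(+out) 5.4 Fx 4.6 Fz 4.3 gap 0.142
t29.20 phi 76.6 r 85.8 y 185.7 | F tang(+fold) -4.2 rad(+out) 3.3 Fx 4.8 Fz 2.3 gap 0.144
t29.30 phi 79.6 r 86.2 y 185.7 | F tang(+fold) -4.0 rad(+out) 5.5 Fx 4.9 Fz 4.7 gap 0.153
t29.40 phi 82.5 r 86.5 y 185.7 | F tang(+fold) -2.9 rad(+out) 8.1 Fx 3.9 Fz 7.7 gap 0.147
knee bar top [416.2 287. ] 23 [ 20.7 163.9 136.9]
```

```bash

python3 - <<'E'
from chest import *
from scipy.optimize import least_squares
ph=np.radians([53.5,58.4,61.6,64.6,67.6,70.5,73.6,76.6,79.6,82.5]); r=np.array([83.2,83.5,83.9,84.3,84.7,85,85.4,85.8,86.2,86.5]); F=np.array([2.1,-.9,1.6,2.2,1.5,.9,5.4,3.3,5.5,8.1])
for k in (5,8):
    rr=r+F/k; X=5+rr*np.cos(ph); Z=50+rr*np.sin(ph)
    for pri in (2,1e3):
        f=least_squares(lambda p:np.r_[np.hypot(X-p[0],Z-p[1])-p[2],(p[0]-5)/pri,(p[1]-50)/pri],[5,50,84]); print(k,pri,f.x.round(1),f.cost.round(2))
E
python3 -c "
from h import *
from chest import *
d=snap('scene'); cv2.imwrite('pics/s17.png',cv2.resize(d['image'][100:340,280:480],None,fx=2.5,fy=2.5,interpolation=cv2.INTER_CUBIC)); bar()"
```

```text
5 2 [ 0.7 51.8 85.4] 6.11
5 1000.0 [-17.1  28.3 114.1] 0.32
8 2 [ 1.2 51.6 85.2] 4.72
8 1000.0 [-11.1  37.1 103.4] 0.14
t29.50 phi 83.1 r 86.5 y 185.7 | F tang(+fold) -3.1 rad(+out) 6.2 Fx 3.8 Fz 5.7 gap 0.147
```

View pics/s17.png

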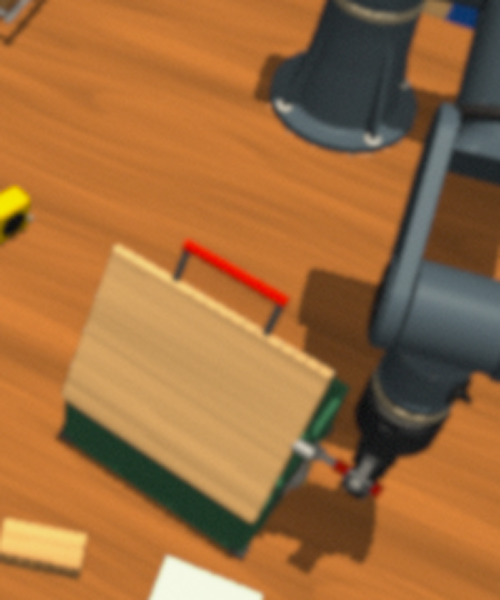

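```bash

python3 - <<'E'
from chest import *
T=dict(np.load('w8.npz'))['T_tool_cam']; f=354.84; cx,cy=280.57,215.04
def foot(tc,yaw,u,v,ypl):
    a=PSI+yaw; y=np.array([np.cos(a),np.sin(a),0]); x=np.array([0,0,-1.]); z=np.cross(x,y)
    M=np.stack([x,y,z],1); W=np.eye(4); W[:3,:3]=M; W[:3,3]=c2w(*tc); W=W@T
    c=w2c(W[:3,3]); r=W[:3,:3]@np.array([(u-cx)/f,-(v-cy)/f,-1]); r=np.array([r@ex,r@ey,r[2]])
    return (c+r*(ypl-c[1])/r[1]).round(1)
for y in (122,126,130,134): print(y,foot((-110.9,227.2,169.4),-.002,405,295,y),foot((57.7,183.5,151.9),-.004,220,259,y))
for y in (122,): print([foot((-110.9,227.2,169.4),-.002,u,302,y) for u in (378,460)])
E
for i in 14 15; do python3 -c "
import cv2
im=cv2.imread('pics/w$i.png'); im=im[240:340,(350 if $i==14 else 150):(540 if $i==14 else 340)]; cv2.imwrite('pics/w${i}c.png',cv2.resize(im,None,fx=4,fy=4,interpolation=cv2.INTER_CUBIC))"; done
```

```text
122 [ 12.1 122.   32.3] [ -0.5 122.   23.9]
126 [  9.4 126.   39.3] [  1.2 126.   32.8]
130 [  6.7 130.   46.3] [  2.9 130.   41.7]
134 [  3.9 134.   53.2] [  4.6 134.   50.6]
[array([-18.3, 122. ,  45.5]), array([ 60.6, 122. ,  45.7])]
```

View pics/w14c.png

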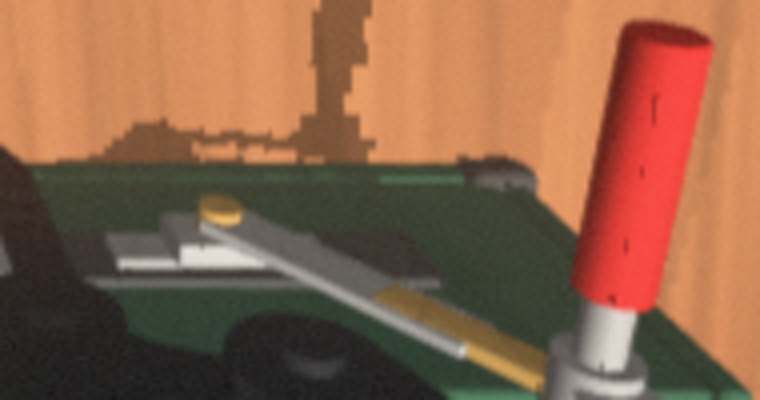

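View pics/w15c.png

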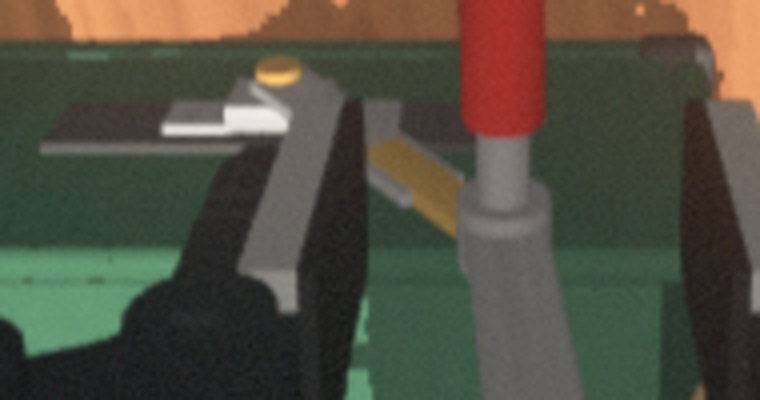

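The gold foot pin works out at chest (4.3, 134, 52) in both views, so the clamp is still at its set place. I'll ease the outward push by rising slightly, then continue on the fitted circle.

```bash
python3 -c "
from chest import *
barplan(85.5,80,3.5,16)"
python3 -m crank '[[0.008,-0.0018,-0.0043,0,0]]' >/dev/null; python3 bk.py
python3 -m crank '[[0.008,-0.001,-0.0045,0,0]]' >/dev/null; python3 bk.py
python3 -m crank '[[0.008,-0.0005,-0.005,0,0]]' >/dev/null; python3 bk.py
```

```text
83.5 tx -0.0007 ty -0.0052
87.0 tx -0.0004 ty -0.0052
90.5 tx -0.0001 ty -0.0052
94.0 tx 0.0002 ty -0.0052
97.5 tx 0.0005 ty -0.0052
101.0 tx 0.0008 ty -0.0052
104.5 tx 0.0012 ty -0.0051
108.0 tx 0.0015 ty -0.0050
111.5 tx 0.0018 ty -0.0049
115.0 tx 0.0021 ty -0.0048
118.5 tx 0.0024 ty -0.0047
122.0 tx 0.0026 ty -0.0045
125.5 tx 0.0029 ty -0.0043
129.0 tx 0.0032 ty -0.0042
132.5 tx 0.0034 ty -0.0040
136.0 tx 0.0036 ty -0.0037
t29.60 phi 85.9 r 87.1 y 185.6 | F tang(+fold) -3.7 rad(+out) 3.6 Fx 3.9 Fz 3.3 gap 0.147
t29.70 phi 89.6 r 87.5 y 185.6 | F tang(+fold) -3.0 rad(+out) 3.4 Fx 3.0 Fz 3.4 gap 0.143
t29.80 phi 93.1 r 87.9 y 185.6 | F tang(+fold) -1.6 rad(+out) 4.9 Fx 1.3 Fz 4.9 gap 0.147
```

```bash

python3 - <<'E'
from chest import *
bar()
d=snap('wrist'); cv2.imwrite('pics/w18.png',d['image'])
P=cloud(d); hs=cv2.cvtColor(d['image'],cv2.COLOR_BGR2HSV)
red=((hs[...,0]<8)|(hs[...,0]>172))&(hs[...,1]>150)&(hs[...,2]>50); red[:,:200]=0; red[:,360:]=0
q=P[red]; c=np.array([w2c(x) for x in q if not np.isnan(x[0])]); print(len(c),np.median(c,0).round(1),np.percentile(c[:,2],[5,50,95]).round(1),np.percentile(c[:,0],[5,95]).round(1), w2c(d['s']['tcp_pos']).round(1))
E
```

```text
t29.80 phi 93.1 r 87.9 y 185.6 | F tang(+fold) -1.6 rad(+out) 4.9 Fx 1.3 Fz 4.9 gap 0.147
3868 [  0.3 184.7 138.5] [133.2 138.5 140.1] [-5.7  6.1] [  0.3 185.6  85.8]
```

View pics/w18.png

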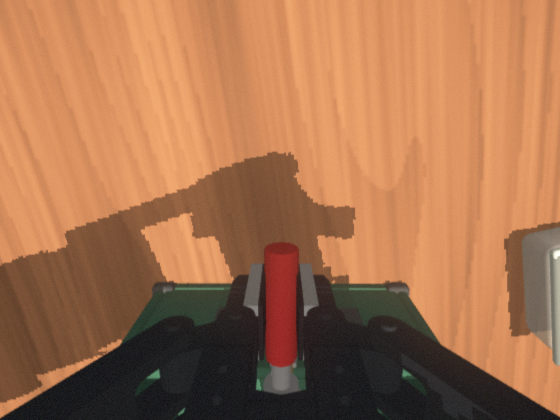

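The wrist view shows the bar's centre at (0.3, 184.7, ~132.5), which is 82.7 mm from the foot. The radius is true, and the bar has just slid 5 mm towards the fingertips. I'll continue on the R = 83 circle with a firmer grip.

```bash
python3 -c "
from chest import *
barplan(83,93.2,3.2,27)"
python3 -m crank '[[0.008,0.0003,-0.0046,0,0]]' 60 >/dev/null; python3 -c "
from chest import *
bar(47)"
python3 -m crank '[[0.008,0.0006,-0.0046,0,0]]' >/dev/null;  python3 -c "
from chest import *
bar(47)"
```

```text
96.4 tx 0.0004 ty -0.0046
99.6 tx 0.0006 ty -0.0046
102.8 tx 0.0009 ty -0.0045
106.0 tx 0.0012 ty -0.0045
109.2 tx 0.0014 ty -0.0044
112.4 tx 0.0016 ty -0.0043
115.6 tx 0.0019 ty -0.0042
118.8 tx 0.0021 ty -0.0041
122.0 tx 0.0023 ty -0.0040
125.2 tx 0.0026 ty -0.0039
128.4 tx 0.0028 ty -0.0037
131.6 tx 0.0030 ty -0.0036
134.8 tx 0.0032 ty -0.0034
138.0 tx 0.0034 ty -0.0032
141.2 tx 0.0035 ty -0.0030
144.4 tx 0.0037 ty -0.0028
147.6 tx 0.0038 ty -0.0026
150.8 tx 0.0040 ty -0.0024
154.0 tx 0.0041 ty -0.0021
157.2 tx 0.0042 ty -0.0019
160.4 tx 0.0043 ty -0.0017
163.6 tx 0.0044 ty -0.0014
166.8 tx 0.0045 ty -0.0012
170.0 tx 0.0045 ty -0.0009
173.2 tx 0.0046 ty -0.0007
176.4 tx 0.0046 ty -0.0004
179.6 tx 0.0046 ty -0.0002
t29.95 phi 95.6 r 83.2 y 185.5 | F tang(+fold) -5.9 rad(+out) 4.7 Fx 5.4 Fz 5.3 gap 0.141
t30.05 phi 99.2 r 83.5 y 185.7 | F tang(+fold) -4.6 rad(+out) 7.4 Fx 3.4 Fz 8.0 gap 0.139
```

```bash
cat > bk.py <<'E'
from chest import *
bar(47)
E
python3 -m crank '[[0.008,0.0009,-0.0045,0,0]]' >/dev/null; python3 bk.py
python3 -m crank '[[0.008,0.0012,-0.0045,0,0]]' >/dev/null; python3 bk.py
python3 -m crank '[[0.008,0.0014,-0.0044,0,0]]' >/dev/null; python3 bk.py
python3 - <<'E'
from chest import *
d=snap('wrist'); cv2.imwrite('pics/w19.png',d['image'])
P=cloud(d); hs=cv2.cvtColor(d['image'],cv2.COLOR_BGR2HSV)
red=((hs[...,0]<8)|(hs[...,0]>172))&(hs[...,1]>150)&(hs[...,2]>50); red[:,:200]=0; red[:,360:]=0
q=P[red]; c=np.array([w2c(x) for x in q if not np.isnan(x[0])]); print(len(c),np.median(c,0).round(1),np.percentile(c[:,2],[5,50,95]).round(1),np.percentile(c[:,0],[5,95]).round(1), w2c(d['s']['tcp_pos']).round(1))
d=snap('scene'); cv2.imwrite('pics/s19.png',cv2.resize(d['image'][100:340,280:480],None,fx=2.5,fy=2.5,interpolation=cv2.INTER_CUBIC))
E
```

```text
t30.15 phi 102.8 r 83.2 y 185.6 | F tang(+fold) -1.6 rad(+out) 2.4 Fx 1.1 Fz 2.7 gap 0.135
t30.25 phi 106.2 r 82.9 y 185.7 | F tang(+fold) -5.7 rad(+out) 6.5 Fx 3.7 Fz 7.8 gap 0.136
t30.35 phi 110.7 r 82.5 y 185.5 | F tang(+fold) -2.8 rad(+out) 4.3 Fx 1.1 Fz 5.0 gap 0.139
3772 [-23.9 184.9 133.6] [128.3 133.6 135.1] [-29.6 -18.3] [-24.1 185.5  80.2]
```

View pics/s19.png

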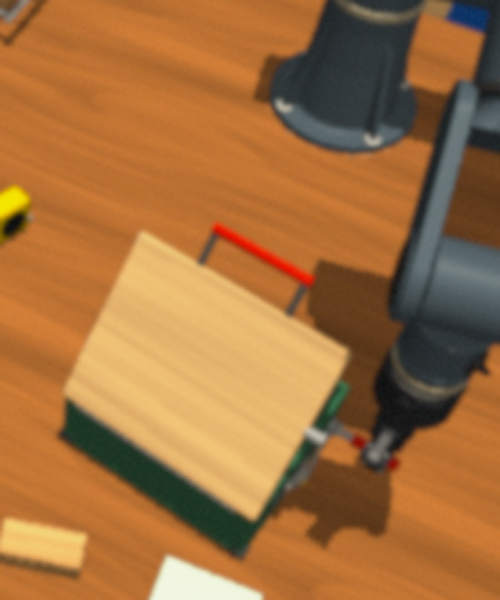

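The lid is now following down under control, and the bar is at (−24, 185, 128), with radius 83. Continuing.

```bash

python3 -m crank '[[0.008,0.0014,-0.0043,0,0],[0.008,0.0017,-0.0042,0,0]]' >/dev/null; python3 bk.py
python3 -m crank '[[0.008,0.002,-0.0041,0,0],[0.008,0.0023,-0.004,0,0]]' >/dev/null; python3 bk.py
python3 -m crank '[[0.008,0.0025,-0.0039,0,0],[0.008,0.0027,-0.0038,0,0]]' >/dev/null; python3 bk.py
```

```text
t30.65 phi 115.7 r 82.9 y 185.5 | F tang(+fold) -2.3 rad(+out) 3.8 Fx 0.4 Fz 4.5 gap 0.134
t30.85 phi 122.5 r 82.5 y 185.3 | F tang(+fold) -4.9 rad(+out) 1.5 Fx 3.3 Fz 4.0 gap 0.134
t31.05 phi 128.6 r 82.2 y 185.1 | F tang(+fold) -5.4 rad(+out) -0.6 Fx 4.6 Fz 3.0 gap 0.138
```

```bash

python3 -m crank '[[0.008,0.0028,-0.0037,0,0],[0.008,0.003,-0.0036,0,0]]' >/dev/null; python3 bk.py
python3 -m crank '[[0.008,0.0032,-0.0034,0,0],[0.008,0.0033,-0.0033,0,0]]' >/dev/null; python3 bk.py
python3 -m crank '[[0.008,0.0034,-0.0031,0,0],[0.008,0.0036,-0.0029,0,0]]' >/dev/null; python3 bk.py
python3 - <<'E'
from chest import *
d=snap('wrist'); cv2.imwrite('pics/w20.png',d['image'])
P=cloud(d); hs=cv2.cvtColor(d['image'],cv2.COLOR_BGR2HSV)
red=((hs[...,0]<8)|(hs[...,0]>172))&(hs[...,1]>150)&(hs[...,2]>50); red[:,:200]=0; red[:,360:]=0
q=P[red]; c=np.array([w2c(x) for x in q if not np.isnan(x[0])]); print(len(c),np.median(c,0).round(1),np.percentile(c[:,2],[5,50,95]).round(1),np.percentile(c[:,0],[5,95]).round(1), w2c(d['s']['tcp_pos']).round(1))
d=snap('scene'); cv2.imwrite('pics/s20.png',cv2.resize(d['image'][100:340,280:480],None,fx=2.5,fy=2.5,interpolation=cv2.INTER_CUBIC))
E
```

```text
t31.25 phi 135.2 r 83.4 y 185.1 | F tang(+fold) 1.4 rad(+out) -5.6 Fx 2.9 Fz -4.9 gap 0.136
t31.45 phi 141.4 r 83.7 y 184.9 | F tang(+fold) -1.4 rad(+out) -4.3 Fx 4.2 Fz -1.6 gap 0.139
t31.65 phi 147.3 r 84.2 y 185.1 | F tang(+fold) 3.3 rad(+out) -7.4 Fx 4.4 Fz -6.8 gap 0.127
3642 [-65.5 185.2  99.7] [ 94.4  99.7 101.1] [-71.3 -60.3] [-65.9 185.1  48.5]
```

View pics/s20.png

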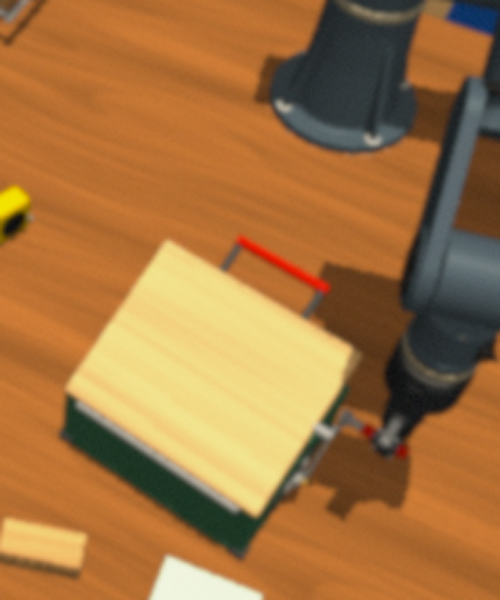

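View pics/w20.png

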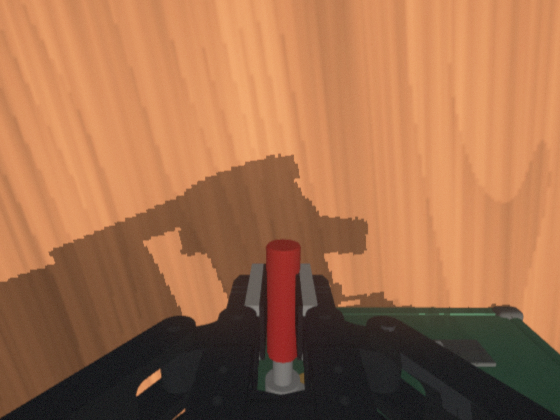

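The lid is nearly down and the bar is at (−65.5, 185, 94), with radius 83. I'll go on with a slightly smaller outward share.

```bash
cat > bk.py <<'E'
from chest import *
bar(45.6)
E
python3 -m crank '[[0.008,0.004,-0.0019,0,0],[0.008,0.0041,-0.0018,0,0]]' >/dev/null; python3 bk.py
python3 -m crank '[[0.008,0.0042,-0.0016,0,0],[0.008,0.0042,-0.0015,0,0]]' >/dev/null; python3 bk.py
python3 -m crank '[[0.008,0.0042,-0.0012,0,0],[0.008,0.0042,-0.001,0,0]]' >/dev/null; python3 bk.py
```

```text
t31.95 phi 154.5 r 83.6 y 185.0 | F tang(+fold) 0.3 rad(+out) -3.5 Fx 3.1 Fz -1.8 gap 0.136
t32.15 phi 160.7 r 83.4 y 185.2 | F tang(+fold) -2.1 rad(+out) 1.2 Fx -0.4 Fz 2.4 gap 0.138
t32.35 phi 166.9 r 83.6 y 185.1 | F tang(+fold) 2.3 rad(+out) -2.4 Fx 1.8 Fz -2.7 gap 0.135
```

```bash

python3 -m crank '[[0.008,0.003,-0.0005,0,0],[0.008,0.003,-0.0004,0,0]]' >/dev/null; python3 bk.py
python3 -m crank '[[0.008,0.0025,-0.0003,0,0],[0.008,0,0,0,0]]' >/dev/null; python3 bk.py
python3 - <<'E'
from chest import *
d=snap('scene'); P=cloud(d); cv2.imwrite('pics/s21.png',cv2.resize(d['image'][100:340,280:480],None,fx=2.5,fy=2.5,interpolation=cv2.INTER_CUBIC))
hs=cv2.cvtColor(d['image'],cv2.COLOR_BGR2HSV)
c=(P.reshape(-1,3)-C0); c=np.stack([c@ex,c@ey,c[:,2]],1)*1000
m=(np.abs(c[:,0])<90)&(np.abs(c[:,1])<100)&(c[:,2]>90)&(c[:,2]<250)
A=np.c_[c[m][:,0],np.ones(m.sum())]; k,_,_,_=np.linalg.lstsq(A,c[m][:,2],rcond=None); print('lid slope rad',-np.arctan(k[0]).round(4),'z0',k[1].round(1))
d=snap('wrist');P=cloud(d); hs=cv2.cvtColor(d['image'],cv2.COLOR_BGR2HSV)
red=((hs[...,0]<8)|(hs[...,0]>172))&(hs[...,1]>150)&(hs[...,2]>50); red[:,:200]=0; red[:,360:]=0
q=P[red]; c=np.array([w2c(x) for x in q if not np.isnan(x[0])]); print(np.median(c,0).round(1),np.percentile(c[:,2],[95]).round(1), w2c(d['s']['tcp_pos']).round(1))
E
```

```text
t32.55 phi 171.3 r 83.8 y 185.0 | F tang(+fold) 9.1 rad(+out) -4.8 Fx 3.4 Fz -9.8 gap 0.133
t32.75 phi 173.5 r 83.5 y 184.9 | F tang(+fold) 7.9 rad(+out) -2.5 Fx 1.6 Fz -8.2 gap 0.134
lid slope rad 0.0571 z0 117.3
[-77.7 185.3  62.8] [64.3] [-77.9 185.   14.2]
```

The lid is at 0.057 rad and driving the bar with about 8 N. Lowering the last millimetres gently.

```bash
cat > lidz.py <<'E'
from chest import *
d=snap('scene'); P=cloud(d); c=(P.reshape(-1,3)-C0); c=np.stack([c@ex,c@ey,c[:,2]],1)*1000
m=(np.abs(c[:,0])<90)&(np.abs(c[:,1])<100)&(c[:,2]>90)&(c[:,2]<250)
A=np.c_[c[m][:,0],np.ones(m.sum())]; k,_,_,_=np.linalg.lstsq(A,c[m][:,2],rcond=None); print('lid slope rad',-np.arctan(k[0]).round(4),'z0',k[1].round(1))
E
python3 -m crank '[[0.008,0.0015,-0.0001,0,0],[0.008,0.0015,0,0,0]]' >/dev/null; python3 bk.py;python3 lidz.py
python3 -m crank '[[0.008,0.001,0,0,0],[0.008,0.001,0,0,0]]' >/dev/null; python3 bk.py; python3 lidz.py
python3 -c "
from chest import *
d=dict(np.load('scene0.npz')); P=cloud(d); c=(P.reshape(-1,3)-C0); c=np.stack([c@ex,c@ey,c[:,2]],1)*1000
m=(np.abs(c[:,0])<90)&(np.abs(c[:,1])<100)&(c[:,2]>90)&(c[:,2]<250)
A=np.c_[c[m][:,0],np.ones(m.sum())]; k,_,_,_=np.linalg.lstsq(A,c[m][:,2],rcond=None); print('start ref slope',-np.arctan(k[0]).round(4),'z0',k[1].round(1))"
```

```text
t33.05 phi 174.6 r 83.1 y 185.2 | F tang(+fold) 4.6 rad(+out) -0.1 Fx -0.4 Fz -4.6 gap 0.136
lid slope rad 0.0441 z0 116.0
t33.30 phi 175.8 r 82.8 y 185.3 | F tang(+fold) 2.7 rad(+out) 2.0 Fx -2.2 Fz -2.6 gap 0.132
lid slope rad 0.0308 z0 114.7
start ref slope -0.0011 z0 111.4
```

```bash

python3 -m crank '[[0.008,0.001,-0.0003,0,0],[0.008,0.001,-0.0003,0,0]]' >/dev/null; python3 bk.py;python3 lidz.py
python3 -m crank '[[0.008,0.001,-0.0002,0,0],[0.008,0.001,0,0,0]]' >/dev/null; python3 bk.py; python3 lidz.py
```

```text
t33.55 phi 177.1 r 82.5 y 185.3 | F tang(+fold) 1.9 rad(+out) 2.9 Fx -3.0 Fz -1.7 gap 0.134
lid slope rad 0.0145 z0 113.1
t33.80 phi 178.4 r 82.4 y 185.3 | F tang(+fold) -0.9 rad(+out) 4.6 Fx -4.6 Fz 1.0 gap 0.136
lid slope rad 0.0002 z0 111.5
```

```bash

python3 -m crank '[[0.008,0.0006,-0.0005,0,0],[0.008,0,0,0,0]]' >/dev/null; python3 bk.py;python3 lidz.py
```

```text
t34.05 phi 178.6 r 82.2 y 185.3 | F tang(+fold) -3.9 rad(+out) 2.6 Fx -2.5 Fz 3.9 gap 0.133
lid slope rad 0.0 z0 111.5
```

The lid is shut, since the bar stopped with +4 N of back-pressure. Relax, open the fingers and rise clear.

```bash

python3 -m crank '[[0.008,-0.0007,-0.0006,0,0],[0.02,0,0,0,0],[0.04,0,0,0,0],[0.04,0,0,0,0],[0.04,0,0,0,0]]' ; python3 bk.py
python3 -c "
from chest import *
d=snap('wrist'); cv2.imwrite('pics/w22.png',d['image'])"
```

```text
t: 34.6
tcp_pos: [0.553, 0.2351, 0.0061]
tool_rot: [-0.535, -0.462, 0.535, -0.462]
force: [0.0, -0.1, -0.3]
finger_gap: 0.471
t34.60 phi 178.8 r 83.7 y 184.8 | F tang(+fold) 0.3 rad(+out) -0.0 Fx 0.0 Fz -0.3 gap 0.471
```

View pics/w22.png

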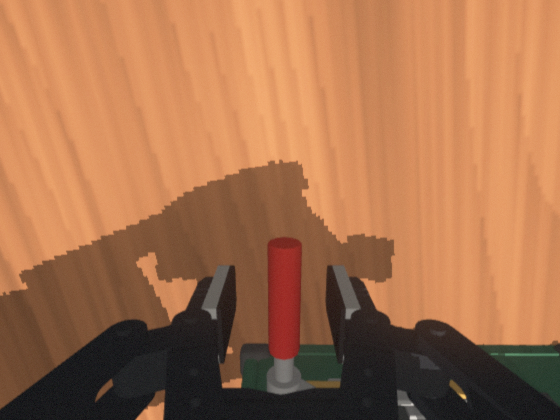

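The fingers are clear of the bar on both sides, with the bar at column 284 and the pads at 232 and 330. Rising.

```bash

python3 -m crank '[[0.04,-0.01,0,0,0],[0.04,-0.03,0,0,0],[0.04,-0.04,0,0,0],[0.04,-0.04,0,0,0],[0.04,-0.03,-0.02,-0.03,0]]' >/dev/null
python3 -m crank '[[0.04,0,-0.03,-0.03,0],[0.04,0,-0.03,-0.03,0],[0.04,0,-0.02,-0.03,0],[0.04,0,0,0,0],[0.04,0,0,0,0]]'
python3 lidz.py
python3 - <<'E'
from chest import *
st()
d=snap('scene'); cv2.imwrite('pics/s23.png',d['image'])
d2=snap('top'); cv2.imwrite('pics/t23.png',d2['image'])
d3=snap('wrist'); cv2.imwrite('pics/w23.png',d3['image'])
for nm,dd,ref in (('scene',d,dict(np.load('scene0.npz'))),('top',d2,dict(np.load('top0.npz')))):
    for lab_,q in (('now',dd),('ref',ref)):
        P=cloud(q); hs=cv2.cvtColor(q['image'],cv2.COLOR_BGR2HSV)
        red=((hs[...,0]<8)|(hs[...,0]>172))&(hs[...,1]>150)&(hs[...,2]>90)
        n,lb,s_,ce=cv2.connectedComponentsWithStats(red.astype(np.uint8))
        print(nm,lab_,[(ce[i].round(1).tolist(),int(s_[i,4])) for i in range(1,n) if s_[i,4]>15])
E
```

```text
t: 35.65
tcp_pos: [0.4711, 0.3692, 0.157]
tool_rot: [0.535, 0.463, -0.534, 0.463]
force: [-0.5, -0.1, -0.1]
finger_gap: 0.469
lid slope rad 0.0 z0 111.4
t35.7 chest mm TCP [-178.6  304.9  156.9] yawerr 0.002 F chest [ 0.1 -0.9 -0.5] gap 0.470
scene now [([252.3, 140.6], 140), ([390.0, 220.9], 142), ([253.0, 252.5], 328), ([431.2, 280.4], 85), ([472.4, 391.4], 139)]
scene ref [([252.2, 140.7], 136), ([390.0, 220.9], 140), ([253.0, 252.4], 335), ([431.2, 280.4], 83), ([472.4, 391.4], 137)]
top now [([99.6, 128.2], 52), ([291.3, 165.2], 242), ([154.1, 219.2], 62), ([199.9, 244.7], 132), ([371.4, 293.8], 228)]
top ref [([99.6, 128.2], 52), ([291.3, 165.2], 243), ([154.1, 219.2], 62), ([199.8, 244.7], 133), ([371.3, 293.8], 225), ([19.5, 301.3], 238)]
```

View pics/s23.png

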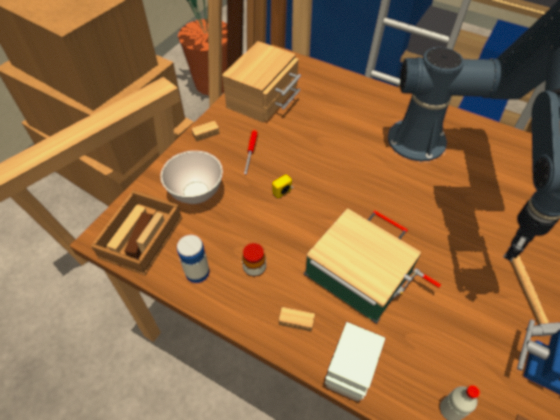

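View pics/w23.png

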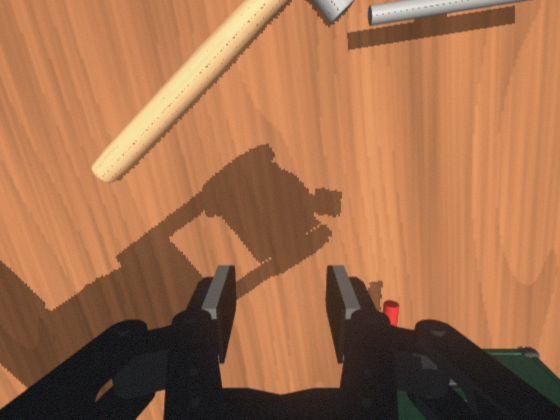

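The knee bar, the handle and every red bystander part are back at their starting pixels to within 0.1 px. The lid slope is 0.000 and nothing touches the arm. Handing in.

```bash
python3 -c "
from station import manip
print(manip.sense()['t']); print(manip.sign_off())"
```

```text
35.85
the job is handed in; nothing more can be done
None
```

The cork block is in the chest with the lid fully shut, and the job was handed in at 35.9 s.

**What I did**
- I raised the lid by its handle until the stay drew taut at about 1.265 rad. I pulled about 7 N over the lid's weight, then let it sink back to 1.17 rad, where it rested locked by itself.
- I took the block nearest the base (0.68 m) and laid it flat on the chest floor.
- I then drew the knee bar up and over and followed it round to its start place, which brought the lid down slowly to shut.

**Last checks**
- **Lid:** its slope measured 0.000 rad and its height matched the start.
- **Stay:** with the lid shut, the knee bar is back on its starting pixels to within 0.1 px in both fixed views, so the foot clamp shows no slip.
- **Bystanders:** the jar and the other red-marked things sit on their starting pixels. The tape measure and the look-alike blocks I checked only by eye in the final picture, where they look unmoved.
- **Robot:** it was clear of everything and felt no contact force.

**What disagreed**
- **Fingertips:** they sat about 37 mm behind the reported tool point, so the first close on the handle missed above the rod without touching it. I allowed for that afterwards.
- **Grip on the knee bar:** the bar slid about 6 mm towards the fingertips while I drew it over, but the grip held.

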